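# Size a jar seal on the step cone and file it in its box

### The job

Take the jar seal that lies on its own at the front of the worktop and slide it down the stepped sizing cone until it stops; the coloured band just beneath it is its size. Then open only the box whose lid has that colour, lay the seal flat inside and shut the lid fully. Leave the two seals at the back right, the other two boxes, the little glass bottle and the spoon rest as they are.

Things in the scene. Friction and masses are not known exactly. Their poses are not given: they have to be found in the camera images.
- cone: Turned metal sizing cone, upright, fixed to the worktop; origin at the centre of its underside, z up its axis. Steel foot 62 mm across, 8 mm high; then three slightly tapered bright metal steps, each with a painted band round it, 3 mm under its top edge: green (8 to 24 mm height), yellow (to 37 mm), blue (to 50 mm); then a bare nose 21.6 mm across, narrowing to a tip at 70 mm.
- step_blue (a point): Centre of the top face of the blue step of the cone, 50 mm above the worktop; the step is 29.6 mm across at its lower end. The seal with the 24 mm bore stops here: its underside on this face, its centre 4.5 mm higher, with at least 1 mm of play all round.
- step_yellow (a point): Centre of the top face of the yellow step of the cone, 37 mm above the worktop; the step is 37.6 mm across at its lower end. The seal with the 32 mm bore stops here: its underside on this face, its centre 4.5 mm higher, with at least 1 mm of play all round.
- step_green (a point): Centre of the top face of the green step of the cone, 24 mm above the worktop; the step is 47 mm across at its lower end. The seal with the 40 mm bore stops here: its underside on this face, its centre 4.5 mm higher, with at least 1 mm of play all round.
- seal_a: Orange-red silicone jar seal: flat ring, 58 mm outside, 9 mm thick, 0.03 kg; origin at its centre, 4.5 mm above what it lies on. The three seals differ only in bore (24, 32 or 40 mm); whose is which is not told. One of them, drawn anew each time, starts alone at the front (x under 0.45): size that one. The other two start at the back right (x over 0.55, y under -0.26) and stay.
- seal_b: Orange-red silicone jar seal: flat ring, 58 mm outside, 9 mm thick, 0.03 kg; origin at its centre, 4.5 mm above what it lies on. The three seals differ only in bore (24, 32 or 40 mm); whose is which is not told. One of them, drawn anew each time, starts alone at the front (x under 0.45): size that one. The other two start at the back right (x over 0.55, y under -0.26) and stay.
- seal_c: Orange-red silicone jar seal: flat ring, 58 mm outside, 9 mm thick, 0.03 kg; origin at its centre, 4.5 mm above what it lies on. The three seals differ only in bore (24, 32 or 40 mm); whose is which is not told. One of them, drawn anew each time, starts alone at the front (x under 0.45): size that one. The other two start at the back right (x over 0.55, y under -0.26) and stay.
- box_blue: White box with a blue hinged lid, fixed to the worktop: 100 (x) x 124 (y) x 36 mm high without the lid, walls and floor 4 mm, inside 92 x 116 mm. Origin at the centre of its underside; +x points to the hinge, away from the robot, -x to its front. The three boxes stand in a row, about 160 mm apart, in any order, turned up to 0.12 rad.
- box_yellow: White box with a yellow hinged lid, fixed to the worktop: 100 (x) x 124 (y) x 36 mm high without the lid, walls and floor 4 mm, inside 92 x 116 mm. Origin at the centre of its underside; +x points to the hinge, away from the robot, -x to its front. The three boxes stand in a row, about 160 mm apart, in any order, turned up to 0.12 rad.
- box_green: White box with a green hinged lid, fixed to the worktop: 100 (x) x 124 (y) x 36 mm high without the lid, walls and floor 4 mm, inside 92 x 116 mm. Origin at the centre of its underside; +x points to the hinge, away from the robot, -x to its front. The three boxes stand in a row, about 160 mm apart, in any order, turned up to 0.12 rad.
- lid_blue (a joint): Opening angle of the blue lid, rad: 0 shut, 1.57 upright, 1.85 its stop. The hinge line runs along the box's y axis at its far top rim; opening lifts the front up and back. Lid 6 mm thick, 0.06 kg, its front edge 6 mm past the box and a 34 mm wide tab 13 mm past it; upright it reaches 150 mm above the worktop. A stiff hinge (0.05 N m) holds it at any angle.
- lid_yellow (a joint): Opening angle of the yellow lid, rad: 0 shut, 1.57 upright, 1.85 its stop. The hinge line runs along the box's y axis at its far top rim; opening lifts the front up and back. Lid 6 mm thick, 0.06 kg, its front edge 6 mm past the box and a 34 mm wide tab 13 mm past it; upright it reaches 150 mm above the worktop. A stiff hinge (0.05 N m) holds it at any angle.
- lid_green (a joint): Opening angle of the green lid, rad: 0 shut, 1.57 upright, 1.85 its stop. The hinge line runs along the box's y axis at its far top rim; opening lifts the front up and back. Lid 6 mm thick, 0.06 kg, its front edge 6 mm past the box and a 34 mm wide tab 13 mm past it; upright it reaches 150 mm above the worktop. A stiff hinge (0.05 N m) holds it at any angle.
- lid_blue_knob (a point): Centre of the head of the white round knob on the blue lid; moves with the lid. Head 19 mm across, 14 mm high; this point is 18 mm above the lid's top face (which is 43 mm above the worktop when shut) and 74 mm in front of the hinge line. Pinched across the box's y direction, the knob turns between the fingers as the lid swings.
- lid_yellow_knob (a point): Centre of the head of the white round knob on the yellow lid; moves with the lid. Head 19 mm across, 14 mm high; this point is 18 mm above the lid's top face (which is 43 mm above the worktop when shut) and 74 mm in front of the hinge line. Pinched across the box's y direction, the knob turns between the fingers as the lid swings.
- lid_green_knob (a point): Centre of the head of the white round knob on the green lid; moves with the lid. Head 19 mm across, 14 mm high; this point is 18 mm above the lid's top face (which is 43 mm above the worktop when shut) and 74 mm in front of the hinge line. Pinched across the box's y direction, the knob turns between the fingers as the lid swings.
- lid_blue_hinge (a point): Point on the hinge line of the blue lid, at the middle of the far top rim of its box; it does not move. With the lid shut, the knob's point lies 74 mm from here towards the front of the box and 24 mm higher.
- lid_yellow_hinge (a point): Point on the hinge line of the yellow lid, at the middle of the far top rim of its box; it does not move. With the lid shut, the knob's point lies 74 mm from here towards the front of the box and 24 mm higher.
- lid_green_hinge (a point): Point on the hinge line of the green lid, at the middle of the far top rim of its box; it does not move. With the lid shut, the knob's point lies 74 mm from here towards the front of the box and 24 mm higher.
- glass_bulb_bottle: Small round clear glass bottle lying on its side, 65 x 86 x 62 mm, loose, to be left alone. Origin at the centre of its underside.
- spoon_rest: Small blue and white boat-shaped dish, 38 x 68 x 16 mm, loose, to be left alone. Origin at the centre of its underside.
There are look-alikes about, which are no part of the job. What is shaped like the seal_a but green is not meant.

How it is judged:
By the outcome, as a careful person would: the job done as asked, in the order asked, and still so for the second after the job is handed in, with the robot touching nothing.
It also fails if it takes over 72 s, if anything falls off the work surface, if the arm or the gripper's body presses on something with over 40 N, if the wrist force passes 120 N, or if a joint passes its speed limit or range.

### The arm

A 6-joint arm with a two-finger parallel gripper is mounted at the origin on a cart in front of the work surface, level with it; the furniture and walls round the work are solid. World frame = base frame: x ahead of the robot, y to its left, z up, the work surface at z = 0. Lengths are in m, angles in rad, forces in N, time in s.
With the tool pointing down it reaches from about 0.25 to 0.725 m from the base axis. Payload 9.7 kg.
Tool frame: the origin (TCP) lies midway between the tips of the shut fingers; the grasp point (between the pads) lies 19 mm behind it; z points along the fingers, y is the direction in which the jaws open and shut (so a half turn about z gives the same grasp; the last joint's range is limited). The gripper opens to 85 mm and grips with 20 to 120 N. Pads are 22 mm wide; open, the fingers measure 114 mm over their backs; the gripper's body (76 mm by 85 mm) begins 54 mm behind the grasp point. The pads swing forward as they close: fully open they stand 13 mm farther back than shut.
Start: joints at [1.197, 0.087, 0.176, 1.66, 0, 1.571], TCP at [0.201, 0.512, 0.192] pointing down, gripper open.
Joint ranges: [-3.13, 3.13], [-0.85, 1.81], [-1.15, 1.24], [-2.2, 2.28], [-1.44, 1.52], [-3.14, 3.14]. Speed limits (rad/s): [2.22, 2.22, 2.57, 3.14, 3.14, 3.14].

### API

Orientations are given as a rotation vector (axis times angle).
In Python, from rig import * gives the robot as it stands.
- The arm moves only by the tool drive_tool, never from a script. Its argument "targets" is a list of rows, each a list of 3 entries, a list of its own where there are three numbers: the turn, a rotation vector about the tool's x, y, z in rad, then the shift along the tool's x, y, z in mm, then the gripper command: -1 is shut, 1 is fully open, values between are in proportion. A call has 1 to 8 rows; each row shifts and turns the commanded pose from where the row before left it, along the tool's axes as they then stand; what a row does not reach is not made up. A row lasts 1/12 s, in which the tool goes at most 41.7 mm and 7.16 degrees, less where a joint would pass 70% of its speed; a pose out of reach is approached as far as the arm can. A call with a gripper value outside its range is refused whole. The fingers move at their own pace and stop on an object; "squeeze" is the grip in N (left out, the last holds). Time passes only in rows, so rows that do not move let the fingers close. It gives the time, the measured TCP pose, the force and the opening at its end, in the units of the state.
- state(): the state, without advancing time (a new reading comes with each control period).
- camera(name): name is "scene" or "side" or "wrist"; returns a dict with "color" (384x512x3 uint8, red, green, blue), "fx", "fy", "cx", "cy" (pixels), "dist_coeffs" ([k1, k2, p1, p2, k3] as OpenCV has them; the pictures are not rectified), "cam_to_world" (4x4, takes a point from camera to world coordinates). Camera axes: x right, y down, z forward; pixel columns grow to the right and rows downward; lengths in m; the calibration is good to about 2 mm. A picture is of the moment at which its call begins. There is no depth.
- finish_job(): hands the job in, once; it reports no verdict.
The state is a dict: "time": time; "q": joint angles; "joint_vel": joint speeds; "joint_torque": joint torques, N m; "eef_pos": TCP position; "eef_rot": TCP orientation; "ft_force": force on the tool from outside, world axes, zero at the start; "moment": the same for the moment, N m; "width": finger opening in m.
Only numpy, scipy, OpenCV 4.12 (cv2) and the standard library are available. Lean on these libraries where they do the work, as an engineer would, in place of code of your own. Each camera call takes 0.05 s, during which the arm holds its last target.

## Working session

There is one attempt and no reset: what is moved stays moved. The work goes in short steps, Python scripts to look and compute and a tool call to move; the robot and the scene stay as the last step left them, time stands still between calls to the robot, and variables do not carry over. Pictures are saved under pics/ and viewed, and the job is handed in when it is done.

Besides the shell and the picture viewer there is one more tool, called as name(argument=value, ...) on one line, values as JSON. drive_tool: Moves the arm, as the interface text tells. Its arguments: {"type":"object","properties":{"targets":{"type":"array"},"squeeze":{"type":"number"}},"required":["targets"]}

```bash
ls; mkdir -p pics; python3 - <<'E'
from rig import *
import cv2
s=state()
for k in s: print(k,s[k])
for n in ["scene","side","wrist"]:
    c=camera(n); cv2.imwrite(f"pics/{n}0.png",c["color"][:,:,::-1])
    print(n,c["fx"],c["fy"],c["cx"],c["cy"],c["dist_coeffs"]); print(c["cam_to_world"])
E
```

```text
pics
time 0.0
q [ 1.19699817e+00  8.74509588e-02  1.75109339e-01  1.65983778e+00
 -1.54406882e-05  1.57081101e+00]
joint_vel [-1.18748906e-03  1.79218930e-04 -6.86523446e-05 -3.06553932e-05
 -6.25819988e-04  1.42425168e-03]
joint_torque [-3.71671291e-06 -5.20390391e+01  4.64807189e+01  1.62577943e-02
 -1.62533922e-05 -2.90986111e-05]
eef_pos [0.2007264  0.51173119 0.19117542]
eef_rot [-5.83725945e-01 -3.08663969e+00  2.13903582e-03]
ft_force [-1.02810337  0.25868051  0.4570387 ]
moment [-0.00815397 -0.01657911 -0.00529306]
width 0.08535736411423746
scene 373.958292745574 373.958292745574 254.0126359615048 192.77262457331852 [0.01525613 0.         0.         0.         0.        ]
[[ 0.85467673 -0.3235241   0.40602938  0.07502736]
 [-0.51899176 -0.51249123  0.68410547 -0.78376249]
 [-0.01323811 -0.79541492 -0.60592067  0.71092038]
 [ 0.          0.          0.          1.        ]]
side 376.00700199489324 376.00700199489324 260.20914089177086 192.2914344394251 [0.03295308 0.         0.         0.         0.        ]
[[-0.99846582  0.04502242 -0.03223349  0.53022469]
 [ 0.05293972  0.60556694 -0.79403153  0.78440486]
 [-0.01622968 -0.79451977 -0.60702137  0.73849886]
 [ 0.          0.          0.          1.        ]]
wrist 310.49977753674955 310.49977753674955 259.81883229667204 191.72432069545664 [-0.03731816  0.          0.          0.          0.        ]
[[ 0.36469613  0.89928574  0.24141641  0.13982183]
 [ 0.93112475 -0.35170823 -0.09647811  0.53592754]
 [-0.00185325  0.25997399 -0.96561384  0.37323499]
 [ 0.          0.          0.          1.        ]]
```

View pics/scene0.png

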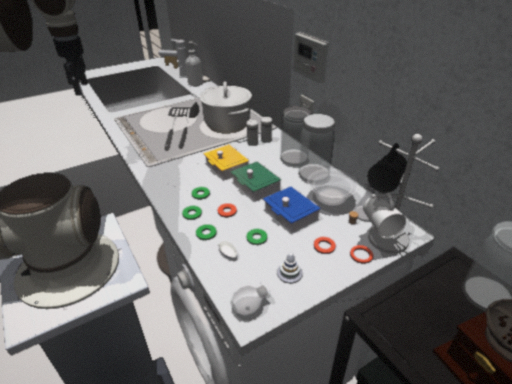

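View pics/side0.png

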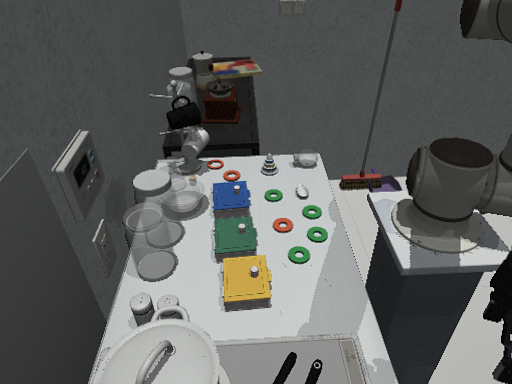

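View pics/wrist0.png

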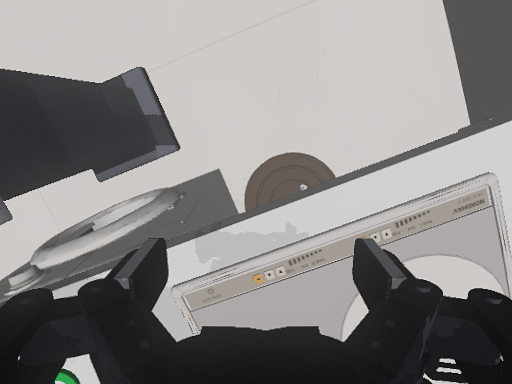

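The orange-red seals in the scene view are at (228,210), which is alone at the front, and at (324,245) and (361,254), which are at the back right. The green rings at (201,192), (191,212), (206,232) and (257,237) are look-alikes. The cone is at (289,267), and the lids run yellow (227,158), green (256,178), blue (291,205).

```bash
cat > h.py <<'E'
from rig import *
import cv2, numpy as np
def K(c): return np.array([[c["fx"],0,c["cx"]],[0,c["fy"],c["cy"]],[0,0,1.]])
def ray(c,uv):
    p=cv2.undistortPoints(np.array([[uv]],float),K(c),np.array(c["dist_coeffs"]))[0,0]
    T=np.array(c["cam_to_world"]); d=T[:3,:3]@np.array([p[0],p[1],1]); return T[:3,3],d/np.linalg.norm(d)
def onz(c,uv,z):
    o,d=ray(c,uv); return o+d*(z-o[2])/d[2]
def tri(c1,u1,c2,u2):
    o1,d1=ray(c1,u1);o2,d2=ray(c2,u2)
    t=np.linalg.lstsq(np.c_[d1,-d2],o2-o1,rcond=None)[0]
    a=o1+t[0]*d1;b=o2+t[1]*d2; return (a+b)/2,np.linalg.norm(a-b)
def proj(c,P):
    T=np.linalg.inv(np.array(c["cam_to_world"]))
    P=np.atleast_2d(np.array(P,float)); r,_=cv2.Rodrigues(T[:3,:3])
    return cv2.projectPoints(P,r,T[:3,3],K(c),np.array(c["dist_coeffs"]))[0][:,0]
def mask(img,name):
    h=cv2.cvtColor(img,cv2.COLOR_RGB2HSV)
    H,S,V=h[...,0],h[...,1],h[...,2]
    r={"red":((H<12)|(H>174))&(S>130)&(V>110),"yellow":(H>17)&(H<32)&(S>140)&(V>90),
     "green":(H>45)&(H<90)&(S>90)&(V>40),"blue":(H>100)&(H<130)&(S>110)&(V>50)}[name]
    return r.astype(np.uint8)
def blobs(m,amin=25):
    n,l,st,ce=cv2.connectedComponentsWithStats(m,connectivity=8)
    return [(ce[i],st[i],l==i) for i in range(1,n) if st[i,4]>=amin]
def crop(img,x,y,w,h,s,name):
    cv2.imwrite(f"pics/{name}.png",cv2.resize(img[y:y+h,x:x+w,::-1],None,fx=s,fy=s,interpolation=cv2.INTER_CUBIC))
E
python3 - <<'E'
from h import *
S=camera("scene");D=camera("side")
for n,c in (("scene",S),("side",D)):
    for col in ["red","yellow","green","blue"]:
        for ce,st,l in blobs(mask(c["color"],col)):
            z=.009 if st[4]<700 else .043
            cs=max(cv2.findContours(l.astype(np.uint8),cv2.RETR_EXTERNAL,cv2.CHAIN_APPROX_NONE)[0],key=len)
            q=np.array([onz(c,p,z)[:2] for p in cs[:,0].astype(float)],np.float32)
            r=cv2.minAreaRect(q)
            print(n,col,np.round(ce),st[4],"z",z,np.round(r[0],4),np.round(r[1],3),round(r[2],1))
crop(S["color"],170,130,220,190,3.5,"sc1"); crop(D["color"],150,140,200,180,4,"sd1")
E
```

```text
scene red [227. 210.] 145 z 0.009 [ 0.4345 -0.0186] [0.055 0.05 ] 61.1
scene red [324. 245.] 169 z 0.009 [ 0.5842 -0.2792] [0.056 0.052] 49.1
scene red [361. 254.] 143 z 0.009 [ 0.6424 -0.3539] [0.055 0.054] 86.5
scene yellow [225. 158.] 592 z 0.009 [0.5635 0.242 ] [0.118 0.135] 2.2
scene yellow [487. 361.] 54 z 0.009 [ 0.6466 -0.6851] [0.037 0.008] 80.3
scene green [259. 177.] 536 z 0.009 [0.5962 0.0873] [0.104 0.132] 3.9
scene green [200. 192.] 128 z 0.009 [0.405  0.0999] [0.055 0.052] 81.7
scene green [192. 212.] 155 z 0.009 [0.3438 0.0274] [0.054 0.051] 57.8
scene green [206. 232.] 187 z 0.009 [ 0.343  -0.0694] [0.052 0.053] 57.9
scene green [257. 236.] 190 z 0.009 [ 0.4517 -0.1583] [0.054 0.051] 58.0
scene blue [291. 205.] 1041 z 0.043 [ 0.5813 -0.127 ] [0.114 0.133] 4.6
side red [249.  65.] 36 z 0.009 [ 0.5    -1.3621] [0.047 0.09 ] 4.4
side red [216. 164.] 40 z 0.009 [ 0.6425 -0.3507] [0.046 0.051] 85.6
side red [231. 175.] 77 z 0.009 [ 0.5836 -0.2751] [0.053 0.052] 60.4
side red [351. 176.] 52 z 0.009 [ 0.1832 -0.2347] [0.058 0.016] 6.3
side red [372. 176.] 51 z 0.009 [ 0.1129 -0.2348] [0.018 0.055] 85.6
side red [282. 224.] 161 z 0.009 [ 0.4357 -0.0157] [0.051 0.054] 86.0
side yellow [219.  67.] 53 z 0.009 [ 0.6623 -1.3542] [0.068 0.068] 2.6
side yellow [245. 279.] 1873 z 0.043 [0.5427 0.1982] [0.111 0.131] 2.8
side green [273. 195.] 134 z 0.009 [ 0.4518 -0.1532] [0.052 0.051] 85.7
side green [311. 211.] 160 z 0.009 [ 0.3436 -0.0647] [0.061 0.051] 81.8
side green [234. 235.] 1229 z 0.043 [0.5696 0.0501] [0.108 0.129] 3.8
side green [317. 234.] 199 z 0.009 [0.3454 0.0311] [0.057 0.052] 79.0
side green [299. 254.] 231 z 0.009 [0.4055 0.105 ] [0.053 0.055] 86.1
side blue [226.  72.] 45 z 0.009 [ 0.6204 -1.2667] [0.111 0.034] 10.7
side blue [230. 195.] 861 z 0.043 [ 0.5822 -0.1222] [0.109 0.13 ] 3.9
```

View pics/sc1.png

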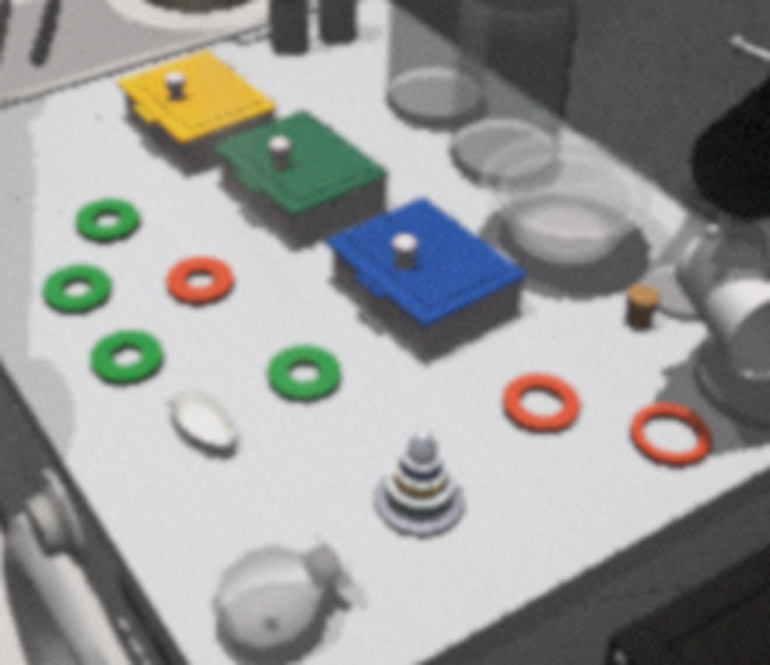

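View pics/sd1.png

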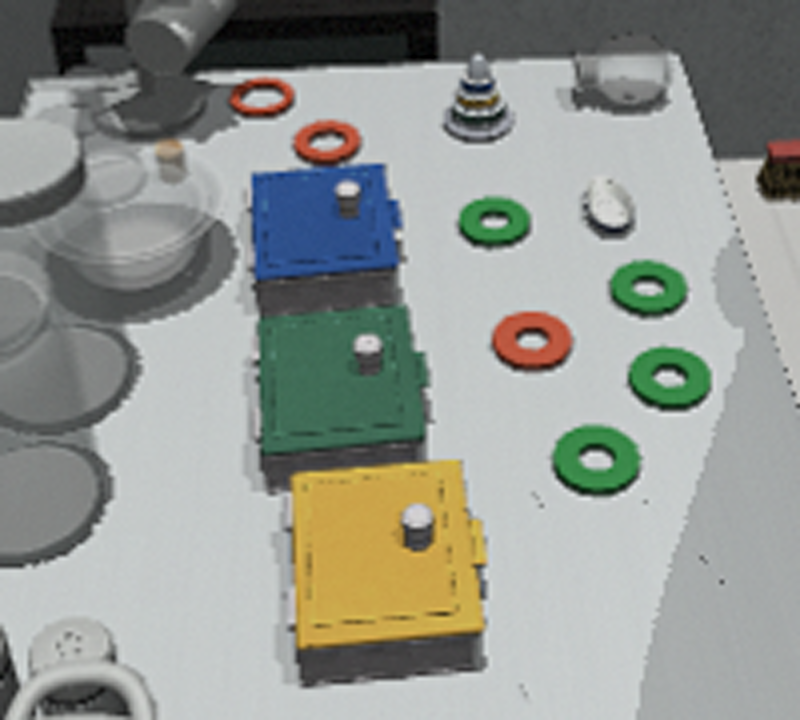

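The seal I want is the single red one at scene (228,210) and side (282,224), at about (0.435, -0.017). It is the only orange-red ring with x < 0.45, and the crops confirm it. I'll turn the jaws to the boxes' y direction and travel above it.

drive_tool(targets=[[[0,0,-0.112],[0,0,0],1],[[0,0,-0.112],[0,0,0],1],[[0,0,-0.112],[0,0,0],1],[[0,0,-0.112],[0,0,0],1],[[0,0,0],[-12,-34,0],1],[[0,0,0],[-12,-34,0],1],[[0,0,0],[-12,-34,0],1],[[0,0,0],[-12,-34,0],1]])

```text
time: 0.92
eef_pos: [0.2589, 0.3785, 0.1916]
eef_rot: [0.118, -3.139, 0.0]
ft_force: [1.2, 0.7, 0.3]
width: 0.0853
```

drive_tool(targets=[[[0,0,0],[-12,-34,0],1],[[0,0,0],[-12,-34,0],1],[[0,0,0],[-12,-34,0],1],[[0,0,0],[-12,-34,0],1],[[0,0,0],[-12,-34,0],1],[[0,0,0],[-12,-34,0],1],[[0,0,0],[-12,-34,0],1],[[0,0,0],[-12,-34,0],1]])

```text
time: 1.58
eef_pos: [0.3749, 0.1141, 0.1921]
eef_rot: [-0.117, 3.139, 0.0]
ft_force: [1.0, -0.1, -0.4]
width: 0.0853
```

drive_tool(targets=[[[0,0,0],[-12,-34,0],1],[[0,0,0],[-12,-34,0],1],[[0,0,0],[-12,-34,0],1],[[0,0,0],[0,0,0],1],[[0,0,0],[0,0,0],1]])

```text
time: 2.0
eef_pos: [0.4183, 0.0152, 0.1916]
eef_rot: [0.11, -3.139, -0.0]
ft_force: [-0.0, 0.0, 0.3]
width: 0.0855
```

```bash
cat >> h.py <<'E'
from scipy.spatial.transform import Rotation as Rn
def dtool(goal):
    s=state(); R=Rn.from_rotvec(s["eef_rot"]).as_matrix(); y=R[:,1]
    print("t",round(s["time"],2),"pos",np.round(s["eef_pos"],4),"jaw yaw deg",round(np.degrees(np.arctan2(y[1],y[0])),2),"tilt",np.round(R[:2,2],4),"w",round(s["width"],4),"F",np.round(s["ft_force"],1))
    if goal is not None: print("tool mm",np.round(R.T@(np.array(goal)-s["eef_pos"])*1000,1))
E
python3 - <<'E'
from h import *
dtool([.435,-.017,.1])
W=camera("wrist"); cv2.imwrite("pics/w1.png",W["color"][:,:,::-1])
for ce,st,l in blobs(mask(W["color"],"red")): print(ce,st,onz(W,ce,.009))
print(np.round(state()["q"],3), proj(W,[state()["eef_pos"]]))
E
```

```text
t 2.0 pos [0.4183 0.0152 0.1916] jaw yaw deg 94.02 tilt [-0.0008  0.    ] w 0.0855 F [-0.   0.   0.3]
tool mm [-14.4 -33.3  91.6]
[233.25318352 177.50262172] [ 210  155   47   46 1335] [ 0.43525494 -0.0158325   0.009     ]
[ 33.48289474 271.71578947] [ 14 254  41  36 760] [ 0.5828127  -0.27748024  0.009     ]
[  1.75757576 300.72727273] [  0 296   5  10  33] [ 0.63283557 -0.33013264  0.009     ]
[ 0.039 -0.224 -0.118  1.677  0.    -0.033] [[261.82257937 217.31172542]]
```

View pics/w1.png

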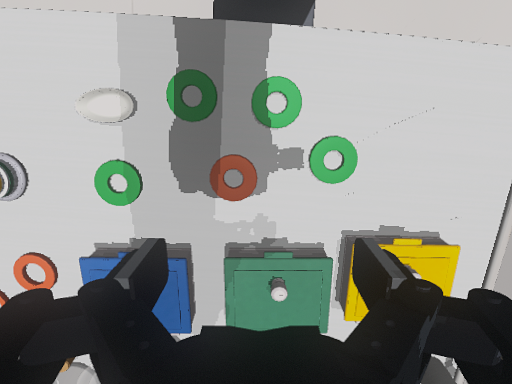

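The wrist view shows the target red seal at (233,177), which maps to (0.4353, -0.0158), in agreement with the other cameras. The green rings near it at (333,159), (276,102) and (118,182) are clear of the fingers. Next I'll move over it and down.

drive_tool(targets=[[[0,0,0],[-7,-16,0],1],[[0,0,0],[-7.5,-16,20],1],[[0,0,0],[0,0,34],1],[[0,0,0],[0,0,34],1],[[0,0,0],[0,0,34],1],[[0,0,0],[0,0,34],1],[[0,0,0],[0,0,0],1],[[0,0,0],[0,0,0],1]])

```text
time: 2.72
eef_pos: [0.4337, -0.0129, 0.0355]
eef_rot: [0.119, -3.137, -0.0]
ft_force: [0.4, -0.1, 0.3]
width: 0.0853
```

```bash
python3 - <<'E'
from h import *
dtool([.435,-.0165,-.004])
W=camera("wrist"); cv2.imwrite("pics/w2.png",W["color"][:,:,::-1])
for ce,st,l in blobs(mask(W["color"],"red")): print(ce,st,onz(W,ce,.009))
E
```

```text
t 2.72 pos [ 0.4337 -0.0129  0.0355] jaw yaw deg 94.36 tilt [-0.0027  0.0002] w 0.0853 F [ 0.4 -0.1  0.3]
tool mm [-1.1 -3.7 39.5]
[255.21096174 206.15434333] [ 216  169   80   76 3868] [ 0.43491768 -0.01622749  0.009     ]
```

View pics/w2.png

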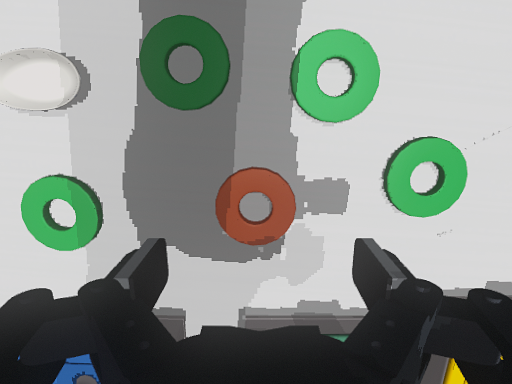

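The red seal is at (255,206), centred between the fingers to within 4 mm, and its bore-to-outside ratio of about 0.42 suggests the 24 mm bore. I'll go down the rest of the way and close.

drive_tool(targets=[[[0,0,0],[-1,-3.5,20],1],[[0,0,0],[0,0,19.5],1],[[0,0,0],[0,0,0],1],[[0,0,0],[0,0,0],0],[[0,0,0],[0,0,0],-1],[[0,0,0],[0,0,0],-1],[[0,0,0],[0,0,0],-1],[[0,0,0],[0,0,0],-1]], squeeze=25)

```text
time: 3.43
eef_pos: [0.4368, -0.0175, -0.0026]
eef_rot: [-0.117, 3.138, -0.0]
ft_force: [0.4, 0.8, -0.1]
width: 0.0253
```

```bash
python3 - <<'E'
from h import *
dtool([.435,-.0165,-.004])
W=camera("wrist"); cv2.imwrite("pics/w3.png",W["color"][:,:,::-1])
for ce,st,l in blobs(mask(W["color"],"red")): print(ce,st,onz(W,ce,.009))
E
```

```text
t 3.43 pos [ 0.4368 -0.0175 -0.0026] jaw yaw deg 94.25 tilt [ 0.0014 -0.0001] w 0.0253 F [ 0.4  0.8 -0.1]
tool mm [1.8 1.1 1.4]
[262.02398604 217.09158308] [ 215  176   96   92 4586] [ 0.4322431  -0.01665062  0.009     ]
```

View pics/w3.png

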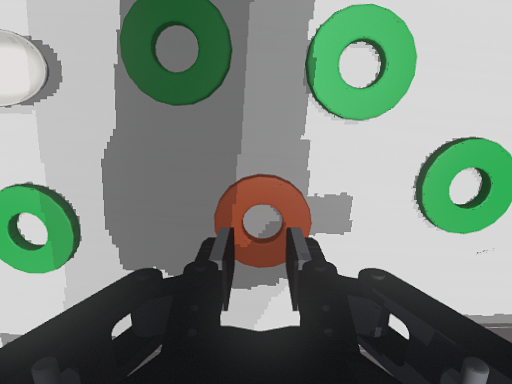

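The fingers closed to 25 mm above the seal, with their tips at about row 235 lying over the ring. They were too high, so I'll open again and work out the tip height.

drive_tool(targets=[[[0,0,0],[0,0,0],1],[[0,0,0],[0,0,0],1],[[0,0,0],[0,0,0],1],[[0,0,0],[0,0,0],1],[[0,0,0],[0,0,0],1],[[0,0,0],[0,0,0],1]])

```text
time: 3.98
eef_pos: [0.4362, -0.0175, -0.0037]
eef_rot: [0.116, -3.139, -0.0]
ft_force: [1.1, 0.0, -0.4]
width: 0.0858
```

```bash
python3 - <<'E'
from h import *
dtool([.435,-.0165,-.004])
W=camera("wrist"); cv2.imwrite("pics/w4.png",W["color"][:,:,::-1])
s=state();R=Rn.from_rotvec(s["eef_rot"]).as_matrix()
for b in (0,5,10,15,20,30,40): print(b,proj(W,[s["eef_pos"]+R@np.array([x,y,-b/1000]) for x,y in ((.011,.0425),(-.011,.0425),(.011,.0127))]).round(0).tolist())
for ce,st,l in blobs(mask(W["color"],"red")): print(ce,st,onz(W,ce,.009))
E
```

```text
t 3.98 pos [ 0.4362 -0.0175 -0.0037] jaw yaw deg 94.25 tilt [-0.0001  0.    ] w 0.0858 F [ 1.1  0.  -0.4]
tool mm [1.1 1.1 0.3]
0 [[329.0, 201.0], [327.0, 234.0], [281.0, 201.0]]
5 [[331.0, 203.0], [329.0, 237.0], [281.0, 203.0]]
10 [[333.0, 206.0], [331.0, 240.0], [282.0, 206.0]]
15 [[335.0, 208.0], [333.0, 244.0], [282.0, 208.0]]
20 [[337.0, 211.0], [335.0, 248.0], [283.0, 211.0]]
30 [[342.0, 217.0], [339.0, 256.0], [285.0, 217.0]]
40 [[347.0, 224.0], [344.0, 265.0], [286.0, 224.0]]
[262.43586528 222.71676818] [ 215  178   96   91 5582] [ 0.43473143 -0.01620498  0.009     ]
```

View pics/w4.png

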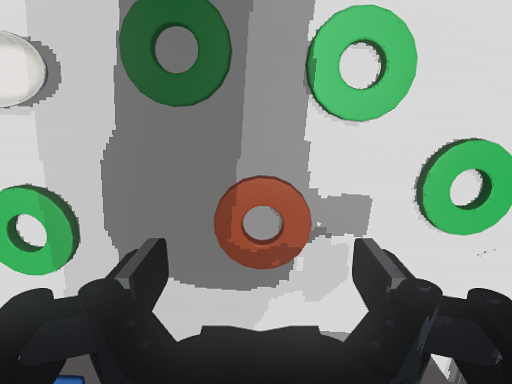

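```bash
python3 - <<'E'
from h import *
S=camera("scene");D=camera("side")
crop(S["color"],170,130,110,130,6,"sc2"); crop(D["color"],220,120,140,130,5,"sd2")
W=cv2.imread("pics/w4.png")[:,:,::-1]; crop(W,300,170,160,200,4,"w4c")
P=state()["eef_pos"]; print(proj(S,[P,P+[0,0,.02]]),proj(D,[P,P+[0,0,.02]]))
E
```

```text
[[227.07030242 212.69565003]
 [226.68100576 207.46660925]] [[282.09775627 226.72540642]
 [282.22933553 221.56679826]]
```

View pics/sc2.png

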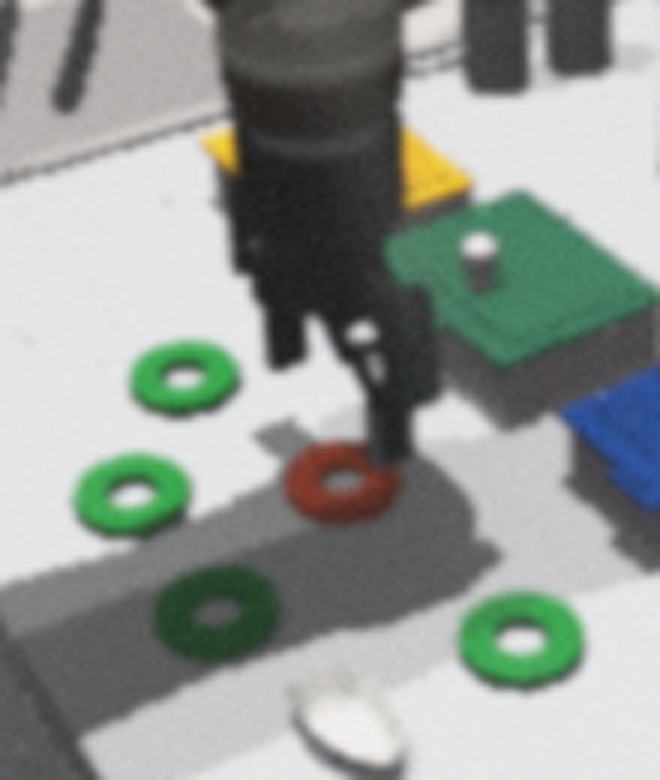

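View pics/sd2.png

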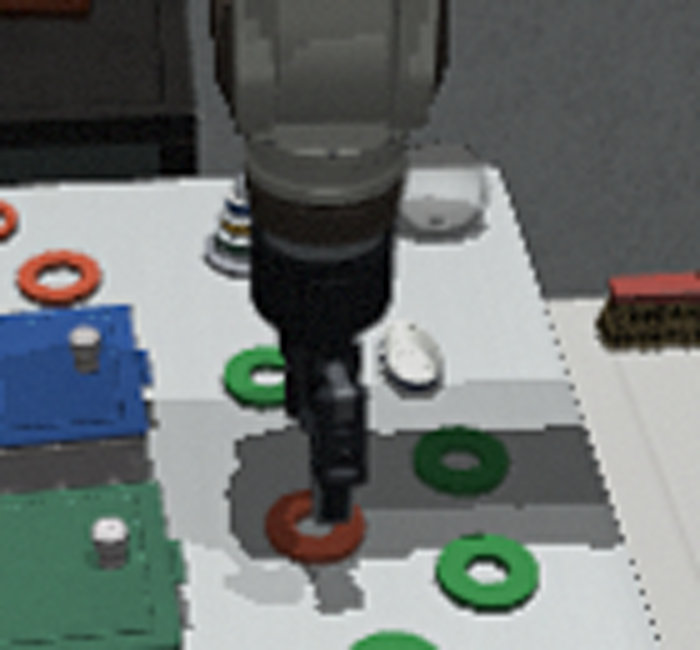

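View pics/w4c.png

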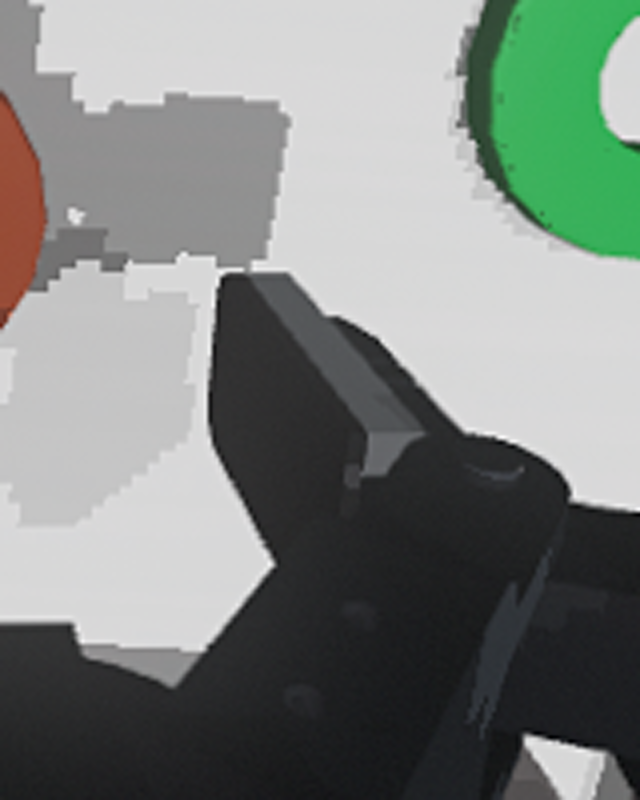

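```bash
python3 - <<'E'
from h import *
S=camera("scene");D=camera("side");W=camera("wrist")
s=state();R=Rn.from_rotvec(s["eef_rot"]).as_matrix();P=s["eef_pos"]
def hit(c,uv,y):
    o,d=ray(c,uv); o2=R.T@(o-P); d2=R.T@d; return (o2+d2*(y-o2[1])/d2[1])*1000
print("wrist R finger corners",hit(W,(355.5,239),.0425).round(1),hit(W,(353,275),.0425).round(1))
print("wrist L",hit(W,(166,239),-.0425).round(1))
print("side tip (y+)",hit(D,(286.6,224),.047).round(1))
print("scene tip (y-)",hit(S,(235.3,206.7),-.047).round(1))
E
```

```text
wrist R finger corners [  9.5  42.5 -54.5] [ -7.8  42.5 -55.6]
wrist L [  8.6 -42.5 -52.6]
side tip (y+) [  3.1  47.  -52.4]
scene tip (y-) [ -1.  -47.  -53.5]
```

Three independent views put the open fingertips 53 mm behind the reported TCP, at about z = 0.049. The stated figure was 13 mm. The empty closing over a 9 mm seal fits this, so I'll trust the pictures and descend in small steps while watching the force.

drive_tool(targets=[[[0,0,0],[1,1,10],1],[[0,0,0],[0,0,10],1],[[0,0,0],[0,0,8],1],[[0,0,0],[0,0,0],1]])

```text
time: 4.62
eef_pos: [0.4336, -0.0165, -0.0341]
eef_rot: [0.116, -3.136, -0.0]
ft_force: [-1.3, -0.3, 0.6]
width: 0.0853
```

```bash
cat >> h.py <<'E'
def hit(c,uv,y):
    s=state();R=Rn.from_rotvec(s["eef_rot"]).as_matrix();P=s["eef_pos"]
    o,d=ray(c,uv); o2=R.T@(o-P); d2=R.T@d; return (o2+d2*(y-o2[1])/d2[1])*1000
E
python3 - <<'E'
from h import *
dtool([.435,-.0165,-.04])
S=camera("scene");D=camera("side");W=camera("wrist")
a=cv2.resize(S["color"][150:250,180:280],None,fx=4,fy=4,interpolation=2);b=cv2.resize(D["color"][160:260,235:335],None,fx=4,fy=4,interpolation=2)
cv2.imwrite("pics/m5.png",np.hstack([a,b])[:,:,::-1]); cv2.imwrite("pics/w5.png",W["color"][:,:,::-1])
E
```

```text
t 4.62 pos [ 0.4336 -0.0165 -0.0341] jaw yaw deg 94.25 tilt [-0.0034  0.0001] w 0.0853 F [-1.3 -0.3  0.6]
tool mm [-1.5 -0.1  5.9]
```

View pics/m5.png

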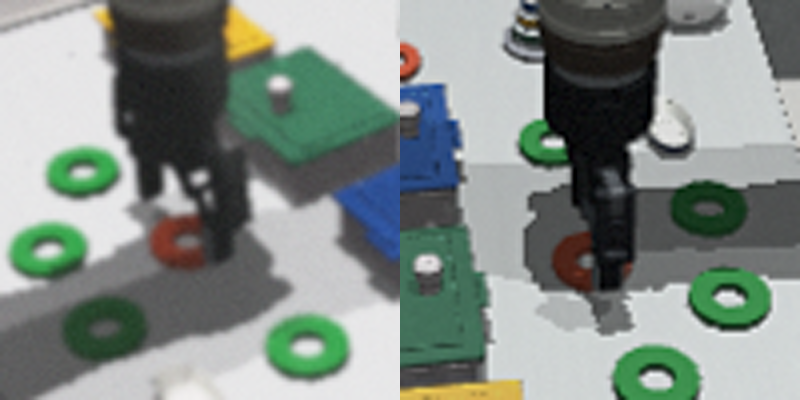

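View pics/w5.png

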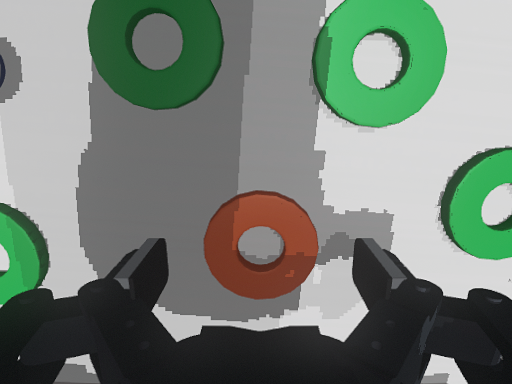

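The tips are still about 19 mm above the worktop, and the seal at (261,245) sits midway between the pads. Next: 11 mm lower, then close partly and look.

drive_tool(targets=[[[0,0,0],[-1,0,6],1],[[0,0,0],[0,0,5],1],[[0,0,0],[0,0,0],0.6],[[0,0,0],[0,0,0],0.6],[[0,0,0],[0,0,0],0.6]])

```text
time: 5.18
eef_pos: [0.4362, -0.0165, -0.0426]
eef_rot: [0.116, -3.139, 0.0]
ft_force: [0.3, -0.5, 0.1]
width: 0.0683
```

```bash
python3 - <<'E'
from h import *
dtool([.435,-.0165,-.045])
S=camera("scene");D=camera("side");W=camera("wrist")
a=cv2.resize(S["color"][170:250,190:270],None,fx=5,fy=5,interpolation=2);b=cv2.resize(D["color"][180:260,245:325],None,fx=5,fy=5,interpolation=2)
cv2.imwrite("pics/m6.png",np.hstack([a,b])[:,:,::-1]); cv2.imwrite("pics/w6.png",W["color"][:,:,::-1])
E
```

```text
t 5.18 pos [ 0.4362 -0.0165 -0.0426] jaw yaw deg 94.25 tilt [-0.0001 -0.    ] w 0.0683 F [ 0.3 -0.5  0.1]
tool mm [1.2 0.1 2.4]
```

View pics/m6.png

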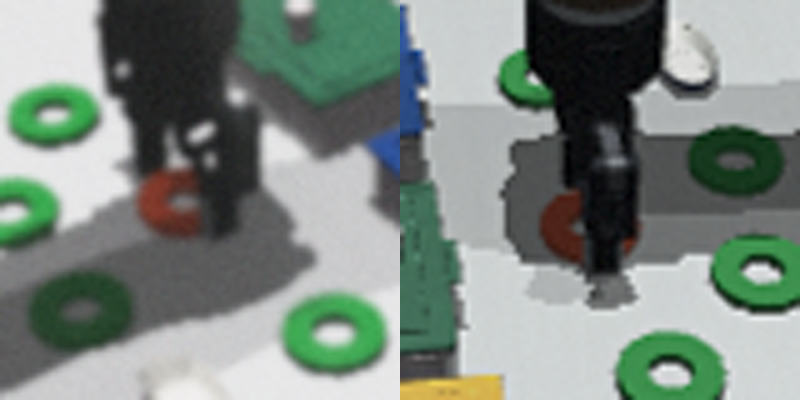

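View pics/w6.png

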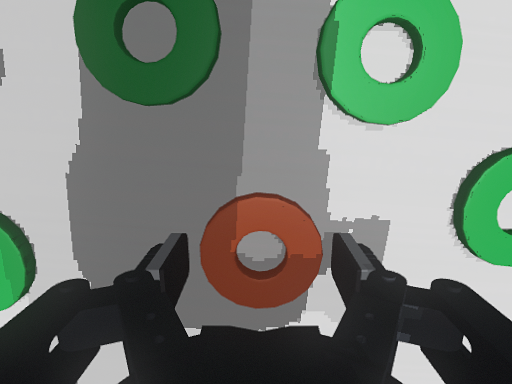

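```bash
python3 - <<'E'
from h import *
W=camera("wrist");D=camera("side");S=camera("scene")
print(hit(W,(332.5,234),.034).round(1),hit(W,(188,235),-.034).round(1))
print("side",hit(D,(245+(605-400)/5,180+268/5),.038).round(1),"scene",hit(S,(190+222/5,170+235/5),-.038).round(1)); dtool(None)
E
```

```text
[  8.6  34.  -46.8] [  7.8 -34.  -46.3]
side [  4.2  38.  -47.7] scene [ -2.  -38.  -46.9]
t 5.48 pos [ 0.4363 -0.0165 -0.0425] jaw yaw deg 94.25 tilt [ 0.0003 -0.    ] w 0.0685 F [-0.2 -0.2 -0.9]
```

Tip height is consistently 4.5 mm (47 mm behind the reported TCP at 68 mm opening). The true TCP therefore sits 40 mm above the reported one. Closing now.

drive_tool(targets=[[[0,0,0],[1,0,0],0.3],[[0,0,0],[0,0,0],0],[[0,0,0],[0,0,0],-1],[[0,0,0],[0,0,0],-1],[[0,0,0],[0,0,0],-1]], squeeze=25)

```text
time: 5.9
eef_pos: [0.4355, -0.0166, -0.0421]
eef_rot: [-0.116, 3.139, -0.0]
ft_force: [-0.8, -0.8, 5.4]
width: 0.0569
```

drive_tool(targets=[[[0,0,0],[0,0,-10],-1],[[0,0,0],[0,0,-35],-1],[[0,0,0],[0,0,-35],-1],[[0,0,0],[0,0,-30],-1],[[0,0,0],[0,0,0],-1]])

```text
time: 6.32
eef_pos: [0.4379, -0.0167, 0.0738]
eef_rot: [-0.116, 3.131, -0.001]
ft_force: [0.1, -0.1, 0.1]
width: 0.057
```

```bash
python3 - <<'E'
from h import *
dtool(None)
S=camera("scene");D=camera("side");W=camera("wrist")
crop(S["color"],190,110,200,180,3.5,"s7"); cv2.imwrite("pics/w7.png",W["color"][:,:,::-1])
for ce,st,l in blobs(mask(W["color"],"red")): print(ce,st)
# cone tip & foot rough
print("tip",tri(S,(290.6,253.4),D,(269.7,153.2)))
E
```

```text
t 6.32 pos [ 0.4379 -0.0167  0.0738] jaw yaw deg 94.25 tilt [ 0.0082 -0.0003] w 0.057 F [ 0.1 -0.1  0.1]
[260.21224052 252.53984729] [ 200  198  121  111 8382]
[  1.87640449 326.21348315] [  0 316   6  21  89]
tip (array([ 0.45292807, -0.30532289,  0.0710143 ]), np.float64(0.003903748440355528))
```

View pics/w7.png

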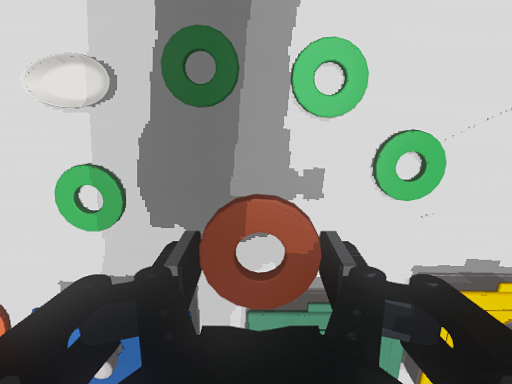

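View pics/s7.png

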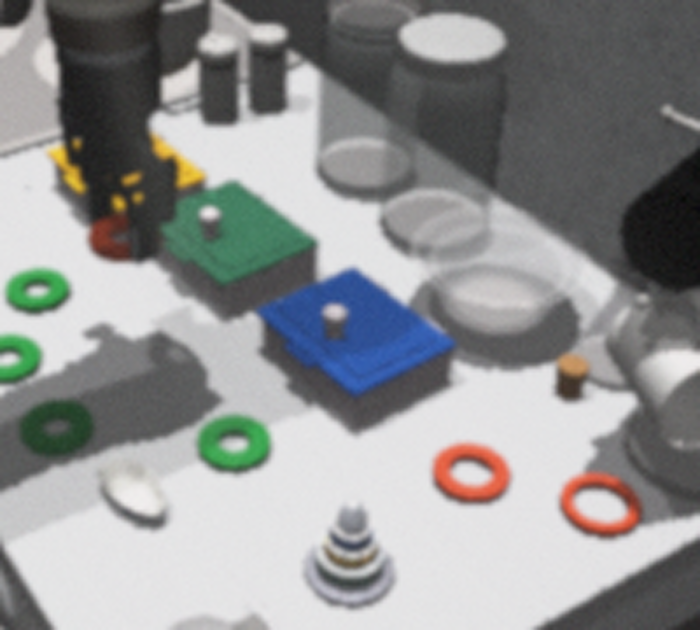

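The seal is held flat at wrist (260,252) with an opening of 57 mm. The cone tip triangulates to (0.453, -0.305, 0.071), against an expected height of 0.070. I'll travel there but stop 50 mm beyond it in x, so the wrist camera looks straight down on the cone.

drive_tool(targets=[[[0,0,0],[-5,-32,0],-1],[[0,0,0],[-5,-32,0],-1],[[0,0,0],[-5,-32,0],-1],[[0,0,0],[-5,-32,0],-1],[[0,0,0],[-5,-32,0],-1],[[0,0,0],[-5,-32,0],-1],[[0,0,0],[-5,-32,0],-1],[[0,0,0],[-5,-32,0],-1]])

```text
time: 7.13
eef_pos: [0.4932, -0.2701, 0.0655]
eef_rot: [0.116, -3.137, -0.002]
ft_force: [0.7, -0.6, -0.0]
width: 0.0574
```

drive_tool(targets=[[[0,0,0],[-4,-33,0],-1],[[0,0,0],[0,0,0],-1],[[0,0,0],[0,0,0],-1],[[0,0,0],[0,0,0],-1]])

```text
time: 7.47
eef_pos: [0.4995, -0.3009, 0.0658]
eef_rot: [0.116, -3.137, -0.003]
ft_force: [0.7, -0.7, -0.0]
width: 0.0571
```

```bash
python3 - <<'E'
from h import *
dtool([.453,-.3055,.074])
W=camera("wrist"); cv2.imwrite("pics/w8.png",W["color"][:,:,::-1])
print(proj(W,[[.453,-.3055,.07],[.453,-.3055,0]]))
for ce,st,l in blobs(mask(W["color"],"red")): print(ce,st)
E
```

```text
t 7.47 pos [ 0.4995 -0.3009  0.0658] jaw yaw deg 94.22 tilt [-0.0024  0.0017] w 0.0571 F [ 0.7 -0.7 -0. ]
tool mm [46.8 -1.1 -8.1]
[[258.01055031 142.46650509]
 [258.39083888 133.2432442 ]]
[261.71576927 256.3020657 ] [ 200  199  121  119 8859]
[267.80337079 266.57865169] [254 261  28  12 178]
[201.45714286 320.09142857] [190 314  26  12 175]
```

View pics/w8.png

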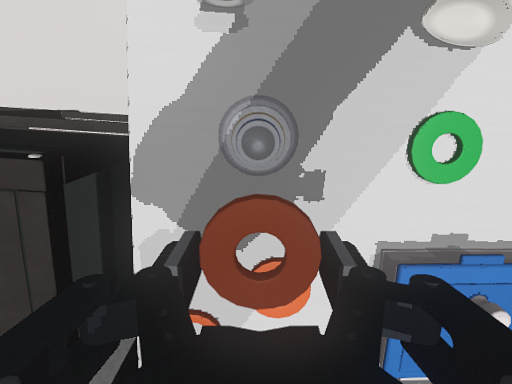

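The wrist view shows the cone straight below at about (258,136), with its nose at (258,144). The held seal is at (260,252), and the two back seals lie well below it. I'll fit both circles.

```bash
python3 - <<'E'
from h import *
W=camera("wrist"); g=cv2.cvtColor(W["color"],cv2.COLOR_RGB2GRAY)
x0,y0=205,80; c=cv2.resize(g[y0:y0+110,x0:x0+110],None,fx=4,fy=4,interpolation=cv2.INTER_CUBIC); c=cv2.GaussianBlur(c,(7,7),2)
for (lo,hi) in ((30,60),(60,90),(95,130),(140,175)):
    r=cv2.HoughCircles(c,cv2.HOUGH_GRADIENT,1,5,param1=60,param2=20,minRadius=lo,maxRadius=hi)
    if r is not None:
        for q in r[0][:4]: print(lo,(q[:2]/4+[x0,y0]-.375).round(1),(q[2]/4).round(1), onz(W,q[:2]/4+[x0,y0],.008).round(4))
m=mask(W["color"],"red"); cs,h=cv2.findContours(m,cv2.RETR_CCOMP,cv2.CHAIN_APPROX_NONE)
big=max(cs,key=len); zt=state()["eef_pos"][2]+.051
R=Rn.from_rotvec(state()["eef_rot"]).as_matrix()
q=np.array([onz(W,p,zt)[:2] for p in big[:,0].astype(float)],np.float32)
print("seal outer",cv2.minEnclosingCircle(q), "TCP",state()["eef_pos"][:2])
# upper half fit (unoccluded top rim)
pts=big[:,0]; sel=pts[pts[:,1]<240]; q=np.array([onz(W,p,zt)[:2] for p in sel.astype(float)])
A=np.c_[2*q,np.ones(len(q))]; s=np.linalg.lstsq(A,(q**2).sum(1),rcond=None)[0]; print("fit",s[:2],np.sqrt(s[2]+s[0]**2+s[1]**2))
for k,cc in enumerate(cs):
    if h[0][k][3]>=0 and len(cc)>20:
        sel=cc[:,0]; sel=sel[sel[:,1]<252]; q=np.array([onz(W,p,zt)[:2] for p in sel.astype(float)])
        A=np.c_[2*q,np.ones(len(q))]; s=np.linalg.lstsq(A,(q**2).sum(1),rcond=None)[0]; print("bore fit",len(q),s[:2],np.sqrt(s[2]+s[0]**2+s[1]**2))
crop(W["color"],205,80,110,110,6,"w8c")
E
```

```text
30 [264.2 133.8] 13.2 [ 0.4531 -0.3004  0.008 ]
60 [257.2 142. ] 17.0 [ 0.4597 -0.3053  0.008 ]
60 [257.2 140.2] 20.8 [ 0.4584 -0.3054  0.008 ]
60 [256.  141.2] 22.4 [ 0.4592 -0.3063  0.008 ]
60 [256.5 138.5] 20.7 [ 0.4571 -0.3061  0.008 ]
95 [257.2 137. ] 31.8 [ 0.4559 -0.3056  0.008 ]
95 [257.8 135.8] 30.7 [ 0.4549 -0.3053  0.008 ]
95 [257.  138.5] 27.4 [ 0.4571 -0.3057  0.008 ]
95 [256.  139.8] 27.3 [ 0.4581 -0.3064  0.008 ]
140 [252.  146.5] 36.9 [ 0.4635 -0.3091  0.008 ]
140 [264.5 145.5] 37.2 [ 0.462  -0.2995  0.008 ]
140 [266.8 151.2] 37.0 [ 0.4663 -0.2974  0.008 ]
seal outer ((0.5032185912132263, -0.29922759532928467), 0.03128962591290474) TCP [ 0.49999773 -0.3004034 ]
fit [ 0.50026383 -0.30065919] 0.027502996607837223
bore fit 65 [ 0.50048288 -0.30059028] 0.012711159483428715
```

View pics/w8c.png

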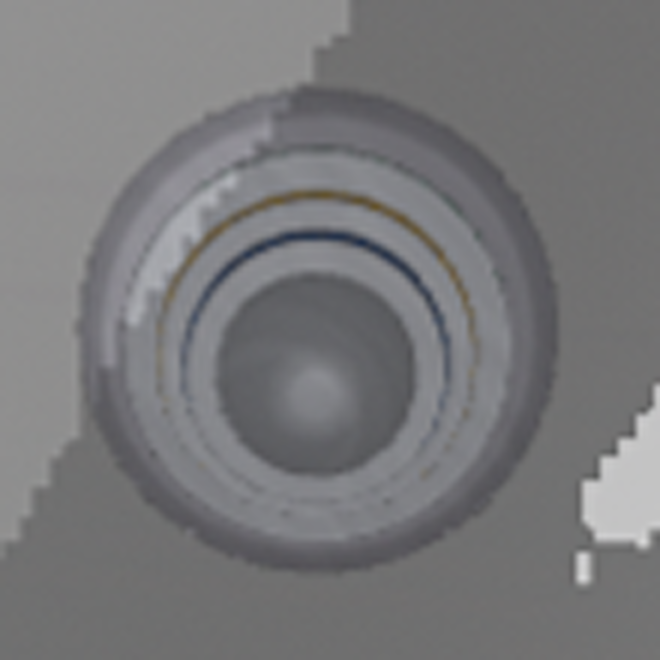

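```bash
python3 - <<'E'
from h import *
W=camera("wrist")
n=onz(W,(257.25,141.9),.05); n2=onz(W,(257.25+16.7,141.9),.05); f=onz(W,(257.75,134.4),.006);f2=onz(W,(257.75+39.8,134.4),.006)
t=onz(W,(205+316/6-.4,80+390/6-.4),.07)
print(n,np.linalg.norm(n2-n)*2,f,np.linalg.norm(f2-f)*2,t)
dtool(n[:3])
E
```

```text
[ 0.45537598 -0.30554026  0.05      ] 0.02125008090183732 [ 0.45413817 -0.30558269  0.006     ] 0.06151659664124662 [ 0.45484815 -0.30541566  0.07      ]
t 7.62 pos [ 0.5002 -0.3004  0.0671] jaw yaw deg 94.31 tilt [-0.0005  0.0004] w 0.0567 F [-0.8  0.4 -0.7]
tool mm [45.1 -1.8 17.1]
```

Nose diameter measures 21.25 mm and foot diameter 61.5 mm, so the sizes fit. The axis is at about (0.455, -0.3055). I'll move over it and come down to just above the tip.

drive_tool(targets=[[[0,0,0],[15,-0.5,0],-1],[[0,0,0],[15,-0.5,0],-1],[[0,0,0],[15.5,-0.5,0],-1],[[0,0,0],[0,0,10],-1],[[0,0,0],[0,0,16],-1],[[0,0,0],[0,0,0],-1],[[0,0,0],[0,0,0],-1]])

```text
time: 8.2
eef_pos: [0.4549, -0.3054, 0.0408]
eef_rot: [0.118, -3.138, -0.001]
ft_force: [-1.0, 0.6, 0.6]
width: 0.0569
```

```bash
python3 - <<'E'
from h import *
dtool([.4548,-.3054,.025])
W=camera("wrist"); crop(W["color"],160,150,200,190,4,"w9")
D=camera("side");S=camera("scene")
a=cv2.resize(S["color"][215:295,250:330],None,fx=5,fy=5,interpolation=2);b=cv2.resize(D["color"][110:190,230:310],None,fx=5,fy=5,interpolation=2)
cv2.imwrite("pics/m9.png",np.hstack([a,b])[:,:,::-1])
dtool([.4548,-.3054,.025])
E
```

```text
t 8.2 pos [ 0.4549 -0.3054  0.0408] jaw yaw deg 94.3 tilt [-0.0011  0.0009] w 0.0569 F [-1.   0.6  0.6]
tool mm [ 0.1  0.  15.8]
t 8.35 pos [ 0.4558 -0.3063  0.0422] jaw yaw deg 94.28 tilt [ 0.0008 -0.0005] w 0.0568 F [-0.2 -0.1  0.4]
tool mm [ 1.   1.  17.2]
```

View pics/w9.png

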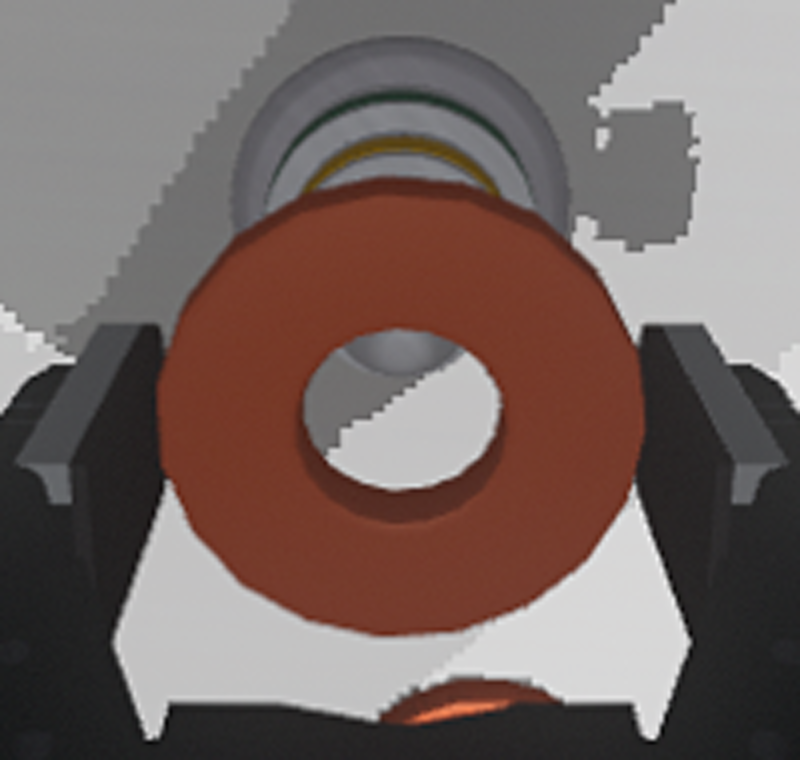

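View pics/m9.png

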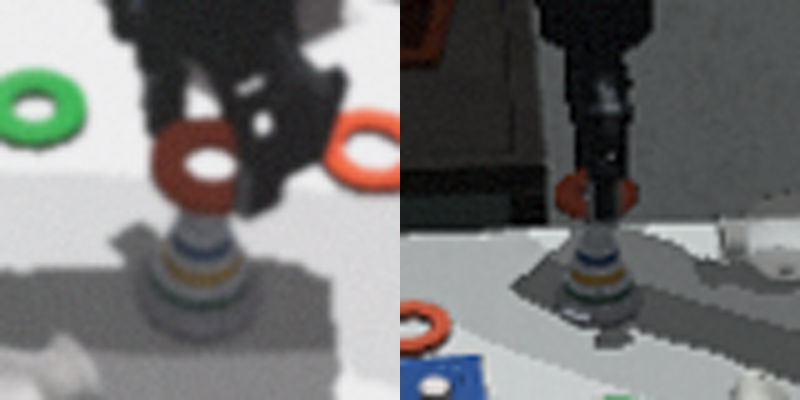

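In the wrist crop the bore centre is at column 402 and the cone tip is under the same column. Both outside views show the seal right above the nose. I'll lower it over the tip and check the force.

drive_tool(targets=[[[0,0,0],[0.5,0.5,8],-1],[[0,0,0],[0,0,8],-1],[[0,0,0],[0,0,0],-1],[[0,0,0],[0,0,0],-1]])

```text
time: 8.68
eef_pos: [0.4542, -0.3056, 0.0245]
eef_rot: [0.116, -3.138, -0.001]
ft_force: [-0.7, -0.2, -0.4]
width: 0.0568
```

```bash
python3 - <<'E'
from h import *
dtool([.4548,-.3054,.008])
W=camera("wrist"); crop(W["color"],160,150,200,190,4,"w10");dtool(None)
E
```

```text
t 8.68 pos [ 0.4542 -0.3056  0.0245] jaw yaw deg 94.25 tilt [-0.0013  0.0009] w 0.0568 F [-0.7 -0.2 -0.4]
tool mm [-0.6  0.1 16.5]
t 8.73 pos [ 0.4545 -0.3058  0.025 ] jaw yaw deg 94.25 tilt [-0.0006  0.0004] w 0.0568 F [ 0.1 -0.2 -0.1]
```

View pics/w10.png

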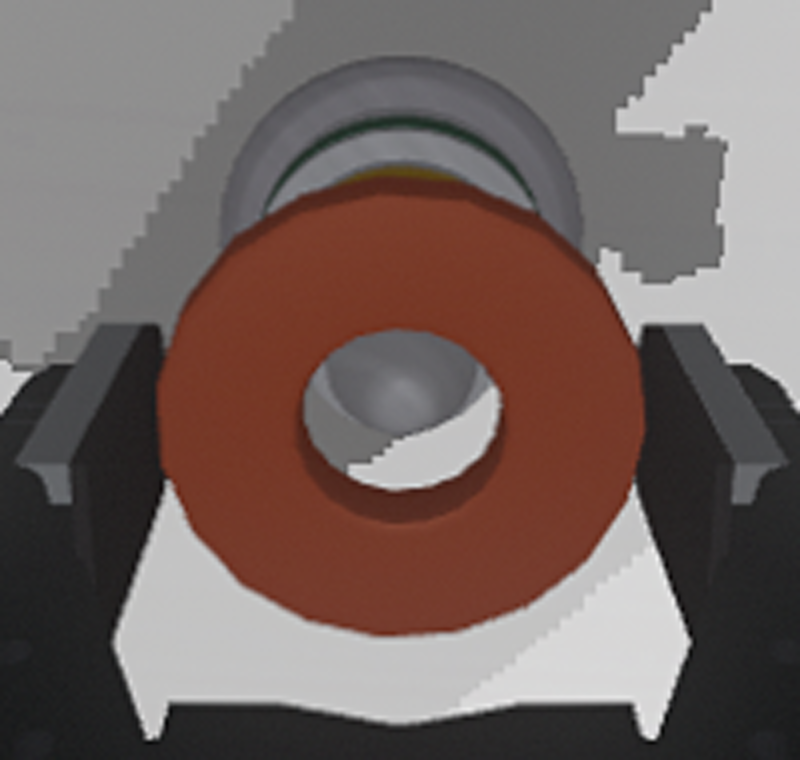

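The nose tip shows at (402,393) in the crop and the lower bore edge is centred at about (402,398), so they line up within 1 mm. The nose flanks at columns 328 and 478 are symmetric. Going on down.

drive_tool(targets=[[[0,0,0],[0,0,5],-1],[[0,0,0],[0,0,4],-1],[[0,0,0],[0,0,0],-1]])

```text
time: 8.98
eef_pos: [0.4543, -0.3057, 0.0154]
eef_rot: [0.116, -3.139, -0.001]
ft_force: [-0.0, 0.6, -1.0]
width: 0.057
```

```bash
python3 - <<'E'
from h import *
dtool([.4548,-.3054,.008])
W=camera("wrist"); crop(W["color"],160,150,200,190,4,"w11");dtool(None)
E
```

```text
t 8.98 pos [ 0.4543 -0.3057  0.0154] jaw yaw deg 94.25 tilt [-0.0009  0.0006] w 0.057 F [-0.   0.6 -1. ]
tool mm [-0.6  0.2  7.4]
t 9.03 pos [ 0.4544 -0.3057  0.0158] jaw yaw deg 94.25 tilt [-0.0007  0.0005] w 0.0571 F [ 0.  -0.2 -1. ]
```

View pics/w11.png

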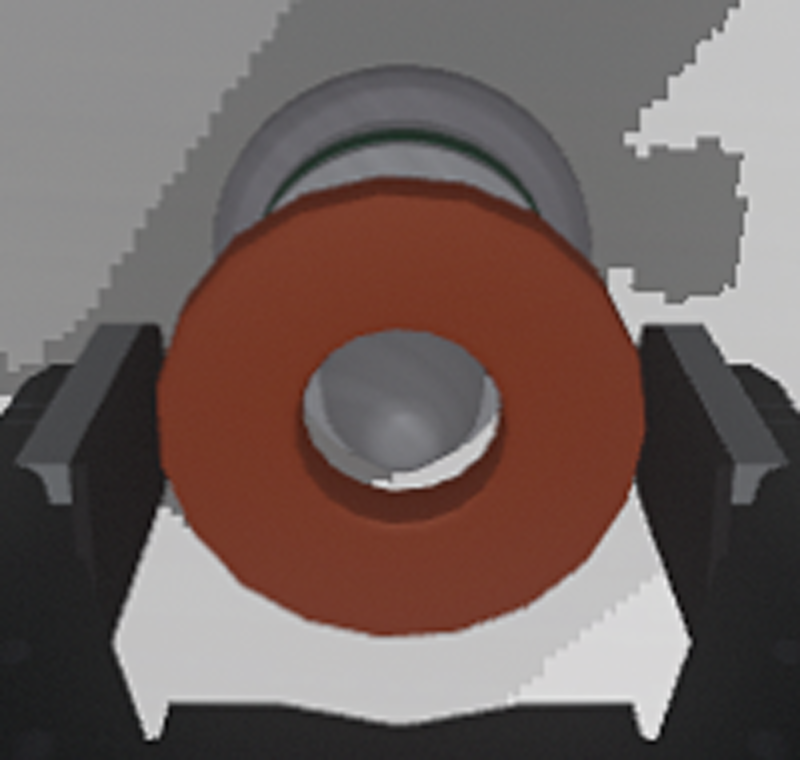

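The nose now fills the bore evenly, with 15 px of gap on each side and no force. I'll lower it the last 7 mm.

drive_tool(targets=[[[0,0,0],[0,0,3],-1],[[0,0,0],[0,0,3],-1],[[0,0,0],[0,0,0],-1],[[0,0,0],[0,0,0],-1]])

```text
time: 9.37
eef_pos: [0.4546, -0.3058, 0.0102]
eef_rot: [0.116, -3.139, -0.0]
ft_force: [-0.5, 0.0, -0.2]
width: 0.0569
```

```bash
python3 - <<'E'
from h import *
dtool([.4548,-.3054,.008])
W=camera("wrist"); crop(W["color"],160,150,200,190,4,"w12");dtool(None)
E
```

```text
t 9.37 pos [ 0.4546 -0.3058  0.0102] jaw yaw deg 94.25 tilt [-0.0002  0.0002] w 0.0569 F [-0.5  0.  -0.2]
tool mm [-0.3  0.4  2.2]
t 9.42 pos [ 0.4546 -0.3059  0.0103] jaw yaw deg 94.25 tilt [-0.0001  0.0001] w 0.057 F [ 0.6  0.2 -0.2]
```

View pics/w12.png

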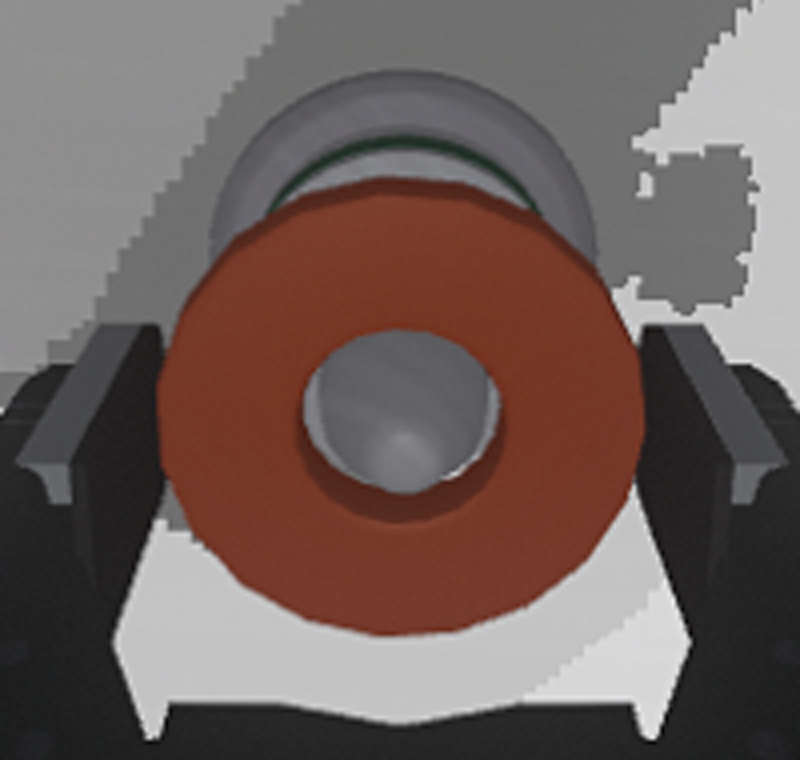

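drive_tool(targets=[[[0,0,0],[0,0,1.5],-1],[[0,0,0],[0,0,1],-1],[[0,0,0],[0,0,0],-1],[[0,0,0],[0,0,0],-1]])

```text
time: 9.75
eef_pos: [0.4548, -0.306, 0.008]
eef_rot: [-0.117, 3.139, -0.0]
ft_force: [0.2, -0.3, 1.5]
width: 0.0569
```

The force is just beginning to rise (1.5 N), at the expected height. I'll release and let it drop the last bit.

drive_tool(targets=[[[0,0,0],[0,0,0],0.6],[[0,0,0],[0,0,0],0.8],[[0,0,0],[0,0,0],0.8],[[0,0,0],[0,0,0],0.8]])

```text
time: 10.08
eef_pos: [0.4546, -0.3059, 0.0078]
eef_rot: [0.117, -3.139, -0.0]
ft_force: [-0.6, 0.8, 0.7]
width: 0.0771
```

```bash
python3 - <<'E'
from h import *
dtool(None)
W=camera("wrist"); crop(W["color"],160,150,200,190,4,"w13")
D=camera("side");S=camera("scene")
a=cv2.resize(S["color"][215:295,250:330],None,fx=5,fy=5,interpolation=2);b=cv2.resize(D["color"][110:190,230:310],None,fx=5,fy=5,interpolation=2)
cv2.imwrite("pics/m13.png",np.hstack([a,b])[:,:,::-1])
E
```

```text
t 10.08 pos [ 0.4546 -0.3059  0.0078] jaw yaw deg 94.25 tilt [-0.0001  0.    ] w 0.0771 F [-0.6  0.8  0.7]
```

View pics/m13.png

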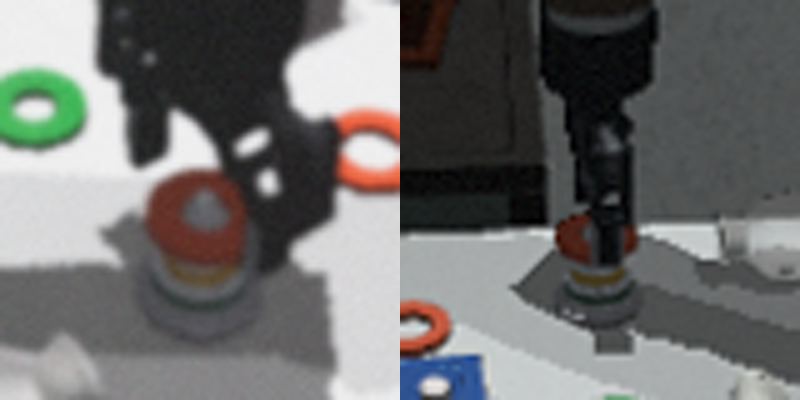

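View pics/w13.png

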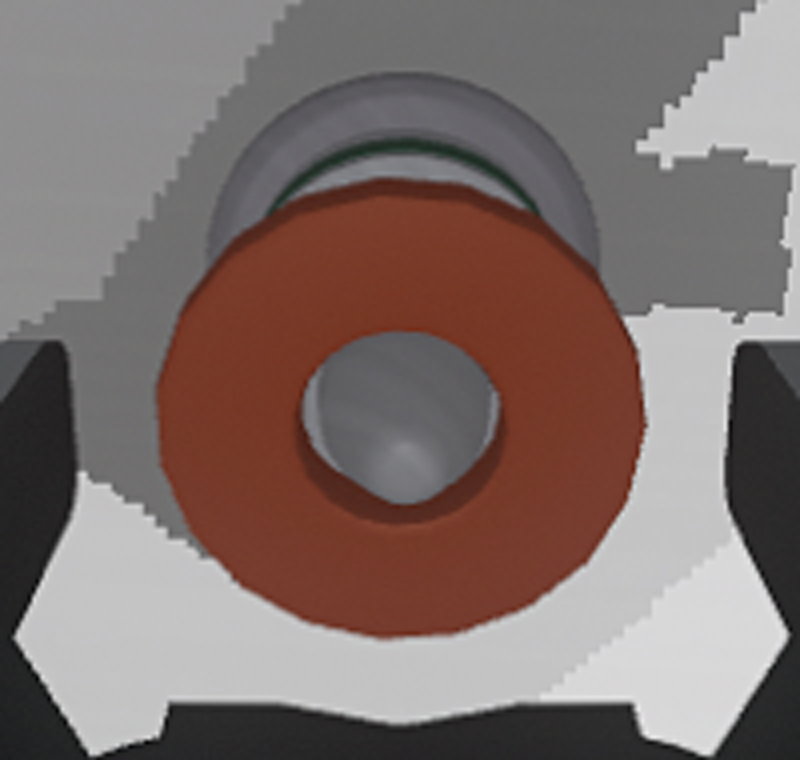

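The seal lies flat on the blue step. The nose stands centred in the bore, and yellow and green show below. I'll lift off and check again without the gripper in the way.

drive_tool(targets=[[[0,0,0],[0,0,-15],0.8],[[0,0,0],[0,0,-30],1],[[0,0,0],[0,0,-30],1],[[0,0,0],[-18,25,-5],1],[[0,0,0],[-30,30,0],1],[[0,0,0],[-30,30,0],1],[[0,0,0],[-30,30,0],1],[[0,0,0],[-30,30,0],1]])

```text
time: 10.9
eef_pos: [0.5806, -0.1518, 0.0881]
eef_rot: [-0.116, 3.139, -0.0]
ft_force: [0.1, -1.0, -0.2]
width: 0.0852
```

drive_tool(targets=[[[0,0,0],[0,10,0],1],[[0,0,0],[0,0,0],1],[[0,0,0],[0,0,0],1]])

```text
time: 11.15
eef_pos: [0.5787, -0.143, 0.0877]
eef_rot: [0.119, -3.139, 0.0]
ft_force: [0.6, 0.2, -0.4]
width: 0.0855
```

```bash
python3 - <<'E'
from h import *
dtool(None)
W=camera("wrist"); cv2.imwrite("pics/w14.png",W["color"][:,:,::-1])
D=camera("side");S=camera("scene")
a=cv2.resize(S["color"][225:295,250:330],None,fx=5,fy=5,interpolation=2);b=cv2.resize(D["color"][130:200,230:310],None,fx=5,fy=5,interpolation=2)
cv2.imwrite("pics/m14.png",np.hstack([a,b])[:,:,::-1])
print("knob tri",tri(S,(285.4,199.1),D,(236.75,187)))
E
```

```text
t 11.15 pos [ 0.5787 -0.143   0.0877] jaw yaw deg 94.34 tilt [-0.0006 -0.0001] w 0.0855 F [ 0.6  0.2 -0.4]
knob tri (array([ 0.56446976, -0.12733491,  0.06616967]), np.float64(0.0022125107211763504))
```

View pics/m14.png

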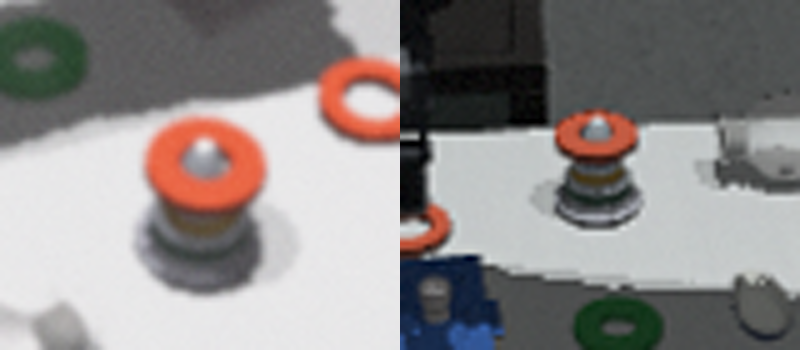

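View pics/w14.png

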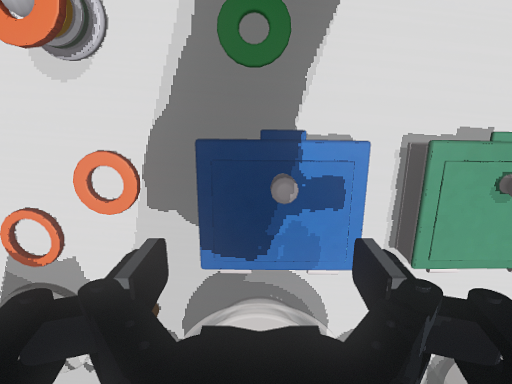

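The seal is down on the step beneath the nose. Under it yellow and green are uncovered, and the blue step is directly beneath. In the wrist view the blue lid spans (195,140)-(370,141)-(364,269)-(201,270), with its knob at (284,188). I'll check the seal height and the lid geometry.

```bash
python3 - <<'E'
from h import *
W=camera("wrist");D=camera("side");S=camera("scene")
rs=[b for b in blobs(mask(S["color"],"red")) if 270<b[0][0]<305]; rd=[b for b in blobs(mask(D["color"],"red")) if 255<b[0][0]<285 and b[0][1]>140]
def el(b):
    cs=max(cv2.findContours(b[2].astype(np.uint8),cv2.RETR_EXTERNAL,cv2.CHAIN_APPROX_NONE)[0],key=len); return cv2.fitEllipse(cs)[0]
print("seal tri",el(rs[0]),el(rd[0]),tri(S,el(rs[0]),D,el(rd[0])))
for z,n in ((.059,"blue stop"),(.046,"yellow"),(.033,"green")): print(n,proj(S,[[.4548,-.3055,z-.002]]),proj(D,[[.4548,-.3055,z-.002]]))
# lid
m=mask(W["color"],"blue"); b=max(blobs(m),key=lambda t:t[1][4])
cs=max(cv2.findContours(b[2].astype(np.uint8),cv2.RETR_EXTERNAL,cv2.CHAIN_APPROX_NONE)[0],key=len)
q=np.array([onz(W,p,.043)[:2] for p in cs[:,0].astype(float)],np.float32); r=cv2.minAreaRect(q); print(r)
for uv in ((195,140),(370,141),(364,269),(201,270)): print(onz(W,uv,.043).round(4))
print("knob",onz(W,(284.5,187),.066))
crop(W["color"],230,140,110,100,6,"w15")
dtool(onz(W,(284.5,187),.066))
E
```

```text
seal tri (290.6265869140625, 257.78790283203125) (268.7620544433594, 156.18748474121094) (array([ 0.45454388, -0.30674127,  0.05762217]), np.float64(0.0006614494787904858))
blue stop [[290.26474314 257.65194249]] [[268.62374211 156.501977  ]]
yellow [[290.01689404 261.44805195]] [[268.63335634 159.73557944]]
green [[289.7734993  265.17783351]] [[268.64289289 162.92937693]]
((0.5824890732765198, -0.12660406529903412), (0.11071091145277023, 0.1274053305387497), 4.016736030578613)
[ 0.5385 -0.1949  0.043 ]
[ 0.5297 -0.0677  0.043 ]
[ 0.6328 -0.0554  0.043 ]
[ 0.6433 -0.188   0.043 ]
knob [ 0.56313601 -0.12903591  0.066     ]
t 11.45 pos [ 0.5784 -0.1444  0.0881] jaw yaw deg 94.16 tilt [ 0.0003 -0.0001] w 0.0851 F [-0.1 -0.2 -0.7]
tool mm [14.1 16.5 22.1]
```

View pics/w15.png

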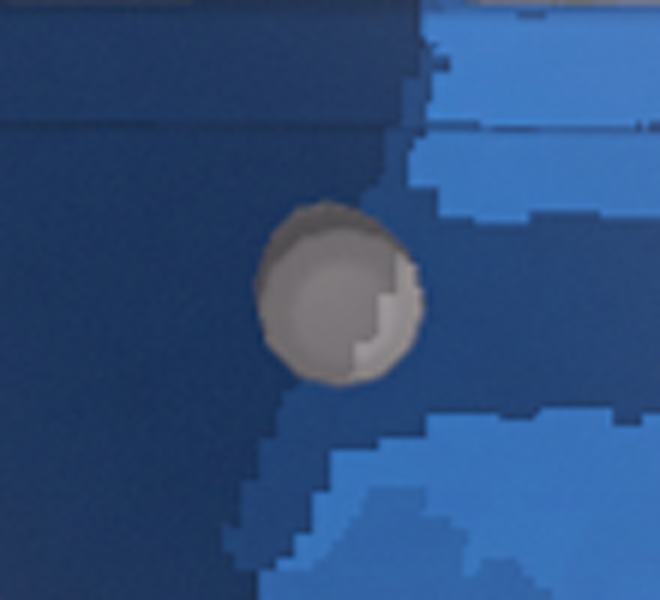

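The seal's position triangulates to (0.4545, -0.3067, 0.0576). That matches the blue stop, where the top face is at 0.059. The yellow and green stops would be 13 and 26 mm lower, so the size is blue. Box blue has a yaw of 4.0° and its knob is at about (0.565, -0.1275). I'll go down onto the knob.

drive_tool(targets=[[[0,0,0],[6,9,0],1],[[0,0,0],[6,9,10],1],[[0,0,0],[0,0,25],1],[[0,0,0],[0,0,20],0.4],[[0,0,0],[0,0,0],0],[[0,0,0],[0,0,0],0],[[0,0,0],[0,0,0],0]])

```text
time: 12.03
eef_pos: [0.5658, -0.1264, 0.0343]
eef_rot: [-0.116, 3.138, -0.0]
ft_force: [0.9, -1.0, 0.1]
width: 0.0425
```

```bash
python3 - <<'E'
from h import *
dtool([.565,-.1275,.010])
W=camera("wrist"); cv2.imwrite("pics/w16.png",W["color"][:,:,::-1])
t=np.linspace(0,1.57,13); f=74*np.cos(t)-24*np.sin(t); h=74*np.sin(t)+24*np.cos(t)
print(np.c_[np.diff(f),-np.diff(h)].round(1).tolist())
E
```

```text
t 12.03 pos [ 0.5658 -0.1264  0.0343] jaw yaw deg 94.24 tilt [ 0.0012 -0.0002] w 0.0425 F [ 0.9 -1.   0.1]
tool mm [ 0.9 -1.1 24.3]
[[-3.8, -9.4], [-5.0, -8.9], [-6.1, -8.2], [-7.1, -7.3], [-8.0, -6.3], [-8.7, -5.2], [-9.3, -4.0], [-9.8, -2.8], [-10.1, -1.5], [-10.2, -0.1], [-10.1, 1.2], [-9.9, 2.5]]
```

View pics/w16.png

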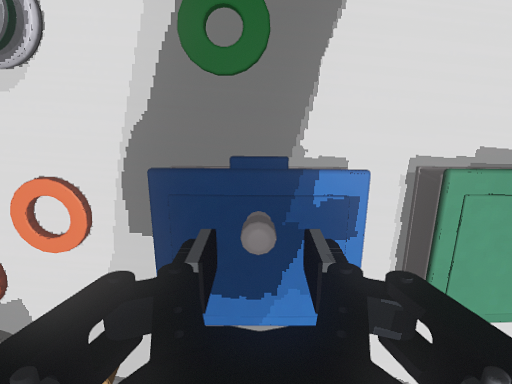

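The knob at (258,234) is centred between the fingers. I'll go down 24 mm and pinch.

drive_tool(targets=[[[0,0,0],[0.5,-0.5,12],0],[[0,0,0],[0,0,12],0],[[0,0,0],[0,0,0],0],[[0,0,0],[0,0,0],-1],[[0,0,0],[0,0,0],-1],[[0,0,0],[0,0,0],-1],[[0,0,0],[0,0,0],-1]], squeeze=30)

```text
time: 12.67
eef_pos: [0.565, -0.1273, 0.0091]
eef_rot: [0.116, -3.139, 0.001]
ft_force: [-1.5, -3.8, -0.5]
width: 0.0178
```

```bash
python3 - <<'E'
from h import *
dtool([.565,-.1275,.010])
W=camera("wrist"); cv2.imwrite("pics/w17.png",W["color"][:,:,::-1])
E
```

```text
t 12.67 pos [ 0.565  -0.1273  0.0091] jaw yaw deg 94.23 tilt [ 0.     -0.0008] w 0.0178 F [-1.5 -3.8 -0.5]
tool mm [ 0.1 -0.2 -0.9]
```

View pics/w17.png

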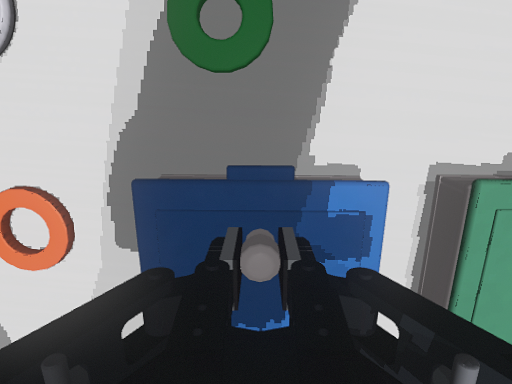

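The knob is held at a width of 17.8 mm. I'll start the arc in small rows.

drive_tool(targets=[[[0,0,0],[-3.8,0,-9.4],-1],[[0,0,0],[-5,0,-8.9],-1],[[0,0,0],[-6.1,0,-8.2],-1],[[0,0,0],[-7.1,0,-7.3],-1],[[0,0,0],[0,0,0],-1]])

```text
time: 13.13
eef_pos: [0.5887, -0.1257, 0.0443]
eef_rot: [-0.116, 3.137, -0.002]
ft_force: [-1.0, -4.3, 0.8]
width: 0.0175
```

```bash
python3 - <<'E'
from h import *
dtool(None)
D=camera("side");S=camera("scene")
a=cv2.resize(S["color"][150:240,240:340],None,fx=4,fy=4,interpolation=2);b=cv2.resize(D["color"][140:230,190:290],None,fx=4,fy=4,interpolation=2)
cv2.imwrite("pics/m18.png",np.hstack([a,b])[:,:,::-1])
E
```

```text
t 13.13 pos [ 0.5887 -0.1257  0.0443] jaw yaw deg 94.24 tilt [ 0.0024 -0.0011] w 0.0175 F [-1.  -4.3  0.8]
```

View pics/m18.png

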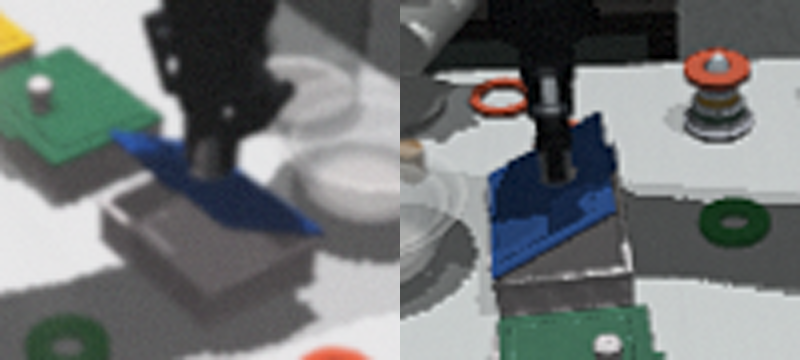

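The blue lid is lifting to about 30°, and the seal is still on the cone. Before going further back I'll check the jars and the bowl behind the box for clearance.

```bash
python3 - <<'E'
from h import *
D=camera("side");S=camera("scene")
for n,uv in (("jar2 base c",(315,175)),("jar2 front",(300,175)),("jar1 base",(294,158)),("bowl base",(332,193)),("bowl front-left",(313,190)),("bowl near",(325,206))): print(n,onz(S,uv,0).round(3))
for n,uv in (("bowl near side base",(178,210)),("bowl right edge",(207,195)),("jar",(165,235))): print("side",n,onz(D,uv,0).round(3),onz(D,uv,.08).round(3))
cv2.imwrite("pics/s19.png",cv2.resize(S["color"][90:230,250:440,::-1],None,fx=4,fy=4,interpolation=2))
E
```

```text
jar2 base c [ 0.774 -0.006  0.   ]
jar2 front [0.732 0.021 0.   ]
jar1 base [0.778 0.118 0.   ]
bowl base [ 0.757 -0.112  0.   ]
bowl front-left [ 0.716 -0.068  0.   ]
bowl near [ 0.697 -0.15   0.   ]
side bowl near side base [ 0.747 -0.111  0.   ] [ 0.723 -0.014  0.08 ]
side bowl right edge [ 0.662 -0.18   0.   ] [ 0.648 -0.076  0.08 ]
side jar [ 0.77  -0.003  0.   ] [0.744 0.082 0.08 ]
```

View pics/s19.png

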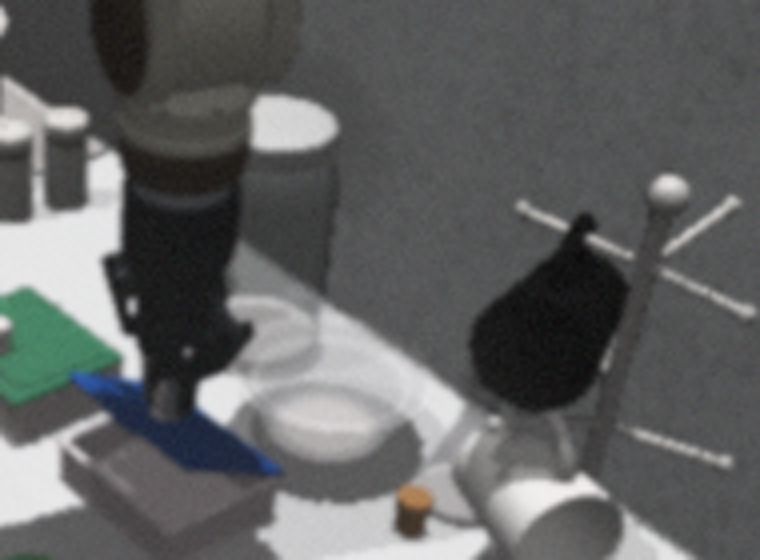

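The bowl, about 45 mm high, starts at x > 0.675, and the jar at x > 0.73. The fingertips stay near z = 0.1, so it's clear. Continuing the arc.

drive_tool(targets=[[[0,0,0],[-7.5,0,-5.5],-1],[[0,0,0],[-8.5,0,-5],-1],[[0,0,0],[-9.3,0,-4],-1],[[0,0,0],[-9.8,0,-2.8],-1],[[0,0,0],[-10,0,-1.5],-1],[[0,0,0],[-10.2,0,0],-1],[[0,0,0],[-10,0,1.2],-1],[[0,0,0],[0,0,0],-1]])

```text
time: 14.0
eef_pos: [0.6537, -0.1213, 0.0611]
eef_rot: [-0.116, 3.137, -0.003]
ft_force: [0.6, -6.2, 5.3]
width: 0.0174
```

```bash
python3 - <<'E'
from h import *
dtool([.6388+.024,-.1226+.0017,.009+.050])
E
```

```text
t 14.0 pos [ 0.6537 -0.1213  0.0611] jaw yaw deg 94.22 tilt [ 0.0022 -0.0018] w 0.0174 F [ 0.6 -6.2  5.3]
tool mm [-9.1 -0.2  2.2]
```

drive_tool(targets=[[[0,0,0],[-7,0,1.5],-1],[[0,0,0],[-6,0,2],-1],[[0,0,0],[0,0,0],-1],[[0,0,0],[0,0,0],-1]])

```text
time: 14.33
eef_pos: [0.666, -0.1205, 0.058]
eef_rot: [-0.115, 3.137, -0.003]
ft_force: [0.7, -7.9, 5.4]
width: 0.0174
```

```bash
python3 - <<'E'
from h import *
dtool(None)
D=camera("side");S=camera("scene")
a=cv2.resize(S["color"][140:230,250:350],None,fx=4,fy=4,interpolation=2);b=cv2.resize(D["color"][120:210,180:280],None,fx=4,fy=4,interpolation=2)
cv2.imwrite("pics/m20.png",np.hstack([a,b])[:,:,::-1])
E
```

```text
t 14.33 pos [ 0.666  -0.1205  0.058 ] jaw yaw deg 94.22 tilt [ 0.0025 -0.0018] w 0.0174 F [ 0.7 -7.9  5.4]
```

View pics/m20.png

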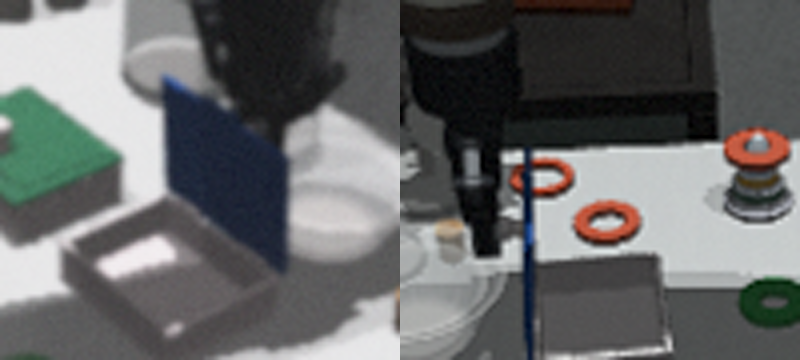

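The lid is upright and the gripper is behind it holding the knob. I'll release, rise straight up and move back to the cone.

drive_tool(targets=[[[0,0,0],[0,0,0],0.2],[[0,0,0],[0,0,0],0.2],[[0,0,0],[0,0,0],0.2],[[0,0,0],[0,0,-12],0.2],[[0,0,0],[0,0,-30],0.2],[[0,0,0],[0,0,-35],0.2],[[0,0,0],[0,0,0],0.2]])

```text
time: 15.02
eef_pos: [0.6671, -0.1195, 0.1421]
eef_rot: [-0.117, 3.13, -0.003]
ft_force: [0.7, 0.5, 1.1]
width: 0.051
```

```bash
python3 - <<'E'
from h import *
dtool([.4548,-.3057,.135])
D=camera("side");S=camera("scene")
a=cv2.resize(S["color"][140:230,250:350],None,fx=4,fy=4,interpolation=2);b=cv2.resize(D["color"][110:230,180:280],None,fx=4,fy=4,interpolation=2)
cv2.imwrite("pics/m21.png",np.hstack([np.vstack([a,0*a[:120]]),b])[:,:,::-1])
E
```

```text
t 15.02 pos [ 0.6671 -0.1195  0.1421] jaw yaw deg 94.27 tilt [ 0.0091 -0.0013] w 0.051 F [0.7 0.5 1.1]
tool mm [ 225.6 -169.9    5.4]
```

View pics/m21.png

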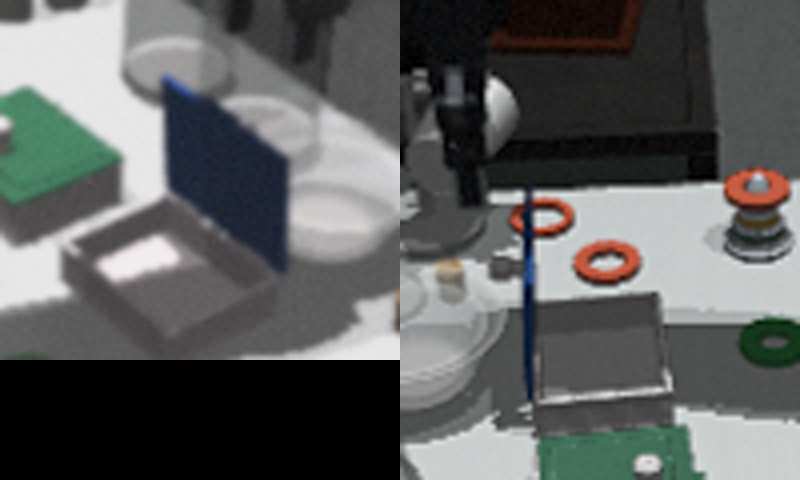

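The lid holds at upright. Back to the cone.

drive_tool(targets=[[[0,0,0],[28,-20,0],0.8],[[0,0,0],[28,-21,0],0.8],[[0,0,0],[28,-21,0],0.8],[[0,0,0],[28,-21,0],0.8],[[0,0,0],[28,-21,0],0.8],[[0,0,0],[28,-21,0],0.8],[[0,0,0],[28,-21,0],0.8],[[0,0,0],[28,-21,0],0.8]])

```text
time: 15.78
eef_pos: [0.4522, -0.3029, 0.1329]
eef_rot: [0.117, -3.138, -0.002]
ft_force: [-0.0, -1.3, 1.0]
width: 0.0771
```

drive_tool(targets=[[[0,0,0],[0,0,0],0.8],[[0,0,0],[0,0,0],0.8]])

```text
time: 15.95
eef_pos: [0.4526, -0.3033, 0.1332]
eef_rot: [0.112, -3.139, -0.001]
ft_force: [0.8, -0.0, 0.9]
width: 0.0769
```

```bash
python3 - <<'E'
from h import *
dtool([.4548,-.3057,.0078])
E
```

```text
t 15.95 pos [ 0.4526 -0.3033  0.1332] jaw yaw deg 94.09 tilt [-0.0008  0.0008] w 0.0769 F [ 0.8 -0.   0.9]
tool mm [ -2.1  -2.7 125.4]
```

drive_tool(targets=[[[0,0,0],[-2,-2.5,20],0.8],[[0,0,0],[0,0,30],0.8],[[0,0,0],[0,0,30],0.8],[[0,0,0],[0,0,30],0.8],[[0,0,0],[0,0,0],0.8],[[0,0,0],[0,0,0],0.8]])

```text
time: 16.45
eef_pos: [0.4557, -0.3034, 0.0225]
eef_rot: [0.118, -3.136, -0.004]
ft_force: [0.5, 0.0, 1.1]
width: 0.0768
```

```bash
python3 - <<'E'
from h import *
dtool([.4548,-.3057,.009])
W=camera("wrist"); crop(W["color"],160,150,200,190,4,"w22"); dtool([.4548,-.3057,.009])
E
```

```text
t 16.45 pos [ 0.4557 -0.3034  0.0225] jaw yaw deg 94.32 tilt [-0.0031  0.0024] w 0.0768 F [0.5 0.  1.1]
tool mm [ 1.  -2.3 13.5]
t 16.5 pos [ 0.4567 -0.3043  0.0245] jaw yaw deg 94.31 tilt [-0.0003  0.0004] w 0.0769 F [ 0.1 -0.1  1.7]
tool mm [ 2.  -1.2 15.5]
```

View pics/w22.png

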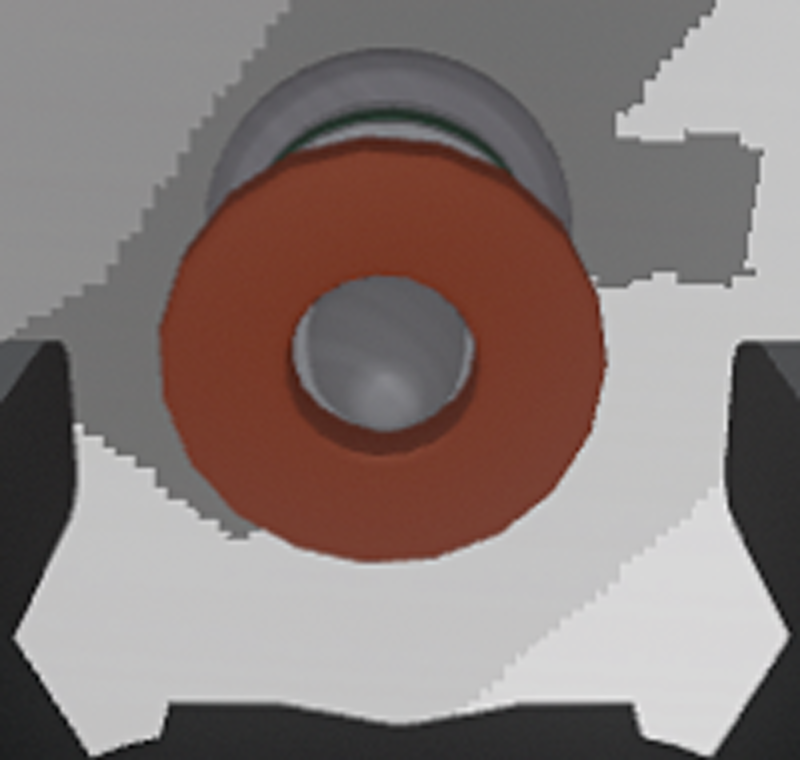

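The seal is 19 px left of the finger midline, or about 2.3 mm, which agrees with the pose error. I'll correct that, go down and grip.

drive_tool(targets=[[[0,0,0],[1.5,-1.8,8],0.8],[[0,0,0],[0,0,6.5],0.8],[[0,0,0],[0,0,0],0.8],[[0,0,0],[0,0,0],0.5],[[0,0,0],[0,0,0],-1],[[0,0,0],[0,0,0],-1],[[0,0,0],[0,0,0],-1]], squeeze=25)

```text
time: 17.08
eef_pos: [0.4551, -0.307, 0.0102]
eef_rot: [-0.116, 3.139, -0.001]
ft_force: [-1.3, 1.1, 6.1]
width: 0.0566
```

```bash
python3 - <<'E'
from h import *
dtool([.4548,-.3057,.009])
W=camera("wrist"); crop(W["color"],160,150,200,190,4,"w23"); dtool([.4548,-.3057,.009])
E
```

```text
t 17.08 pos [ 0.4551 -0.307   0.0102] jaw yaw deg 94.25 tilt [ 0.0009 -0.0004] w 0.0566 F [-1.3  1.1  6.1]
tool mm [0.2 1.3 1.2]
t 17.13 pos [ 0.4551 -0.307   0.0102] jaw yaw deg 94.25 tilt [ 0.0008 -0.0004] w 0.0567 F [-2.1  1.7  7.2]
tool mm [0.2 1.3 1.2]
```

View pics/w23.png

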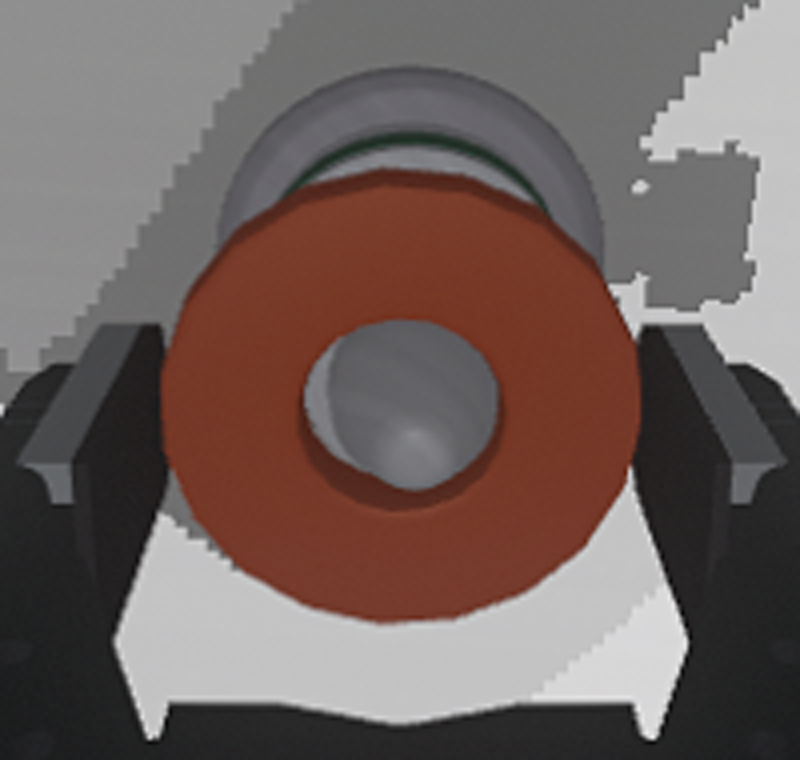

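Gripped at 56.7 mm, with the nose touching one side of the bore by about 1.2 mm. I'll centre that while lifting straight up.

drive_tool(targets=[[[0,0,0],[0,1.2,-2],-1],[[0,0,0],[0,0,-10],-1],[[0,0,0],[0,0,-15],-1],[[0,0,0],[0,0,-20],-1],[[0,0,0],[0,0,-25],-1],[[0,0,0],[0,0,0],-1]])

```text
time: 17.63
eef_pos: [0.4566, -0.3069, 0.0869]
eef_rot: [-0.116, 3.134, -0.006]
ft_force: [0.6, -1.1, -0.2]
width: 0.0568
```

```bash
python3 - <<'E'
from h import *
dtool([.581,-.1267,.08])
D=camera("side");S=camera("scene")
a=cv2.resize(S["color"][205:295,240:340],None,fx=4,fy=4,interpolation=2);b=cv2.resize(D["color"][110:200,210:310],None,fx=4,fy=4,interpolation=2)
cv2.imwrite("pics/m24.png",np.hstack([a,b])[:,:,::-1])
E
```

```text
t 17.63 pos [ 0.4566 -0.3069  0.0869] jaw yaw deg 94.25 tilt [ 0.0056 -0.0038] w 0.0568 F [ 0.6 -1.1 -0.2]
tool mm [-137.4  170.5    6.9]
```

View pics/m24.png

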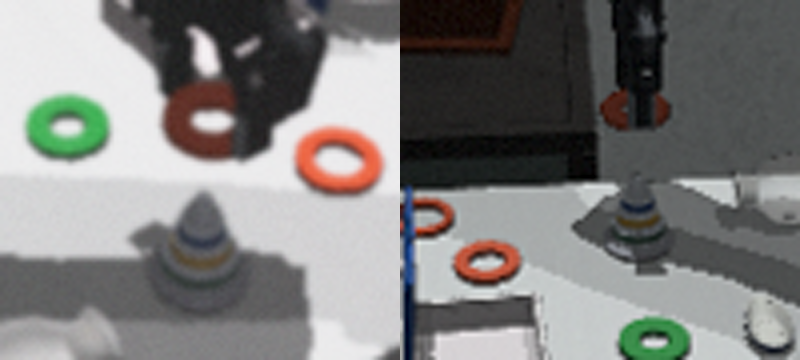

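The seal is off the cone and held level. Carrying it to the box.

drive_tool(targets=[[[0,0,0],[-19,24,0],-1],[[0,0,0],[-19,24,0],-1],[[0,0,0],[-19,24,0],-1],[[0,0,0],[-19,24,0],-1],[[0,0,0],[-19,24,0],-1],[[0,0,0],[-18,24,0],-1],[[0,0,0],[-14,24,0],-1],[[0,0,0],[0,0,0],-1]])

```text
time: 18.4
eef_pos: [0.5702, -0.1247, 0.08]
eef_rot: [0.122, -3.138, -0.002]
ft_force: [0.5, 0.2, -0.7]
width: 0.0566
```

drive_tool(targets=[[[0,0,0],[0,0,0],-1],[[0,0,0],[0,0,0],-1]])

```text
time: 18.57
eef_pos: [0.5684, -0.1288, 0.0805]
eef_rot: [0.117, -3.138, -0.0]
ft_force: [0.4, 0.0, -0.6]
width: 0.0566
```

```bash
python3 - <<'E'
from h import *
dtool([.581,-.1267,-.034])
W=camera("wrist"); cv2.imwrite("pics/w25.png",W["color"][:,:,::-1])
D=camera("side");S=camera("scene")
a=cv2.resize(S["color"][130:240,230:330],None,fx=4,fy=4,interpolation=2);b=cv2.resize(D["color"][110:220,180:280],None,fx=4,fy=4,interpolation=2)
cv2.imwrite("pics/m25.png",np.hstack([a,b])[:,:,::-1])
E
```

```text
t 18.57 pos [ 0.5684 -0.1288  0.0805] jaw yaw deg 94.28 tilt [-0.0014  0.0001] w 0.0566 F [ 0.4  0.  -0.6]
tool mm [-12.8   1.1 114.5]
```

View pics/m25.png

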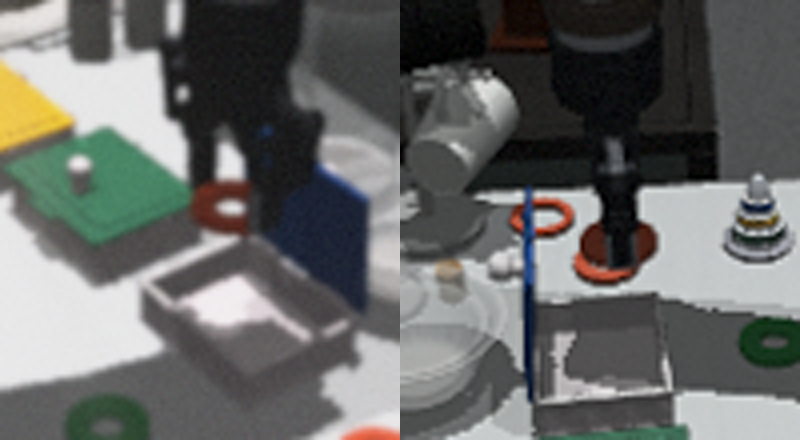

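View pics/w25.png

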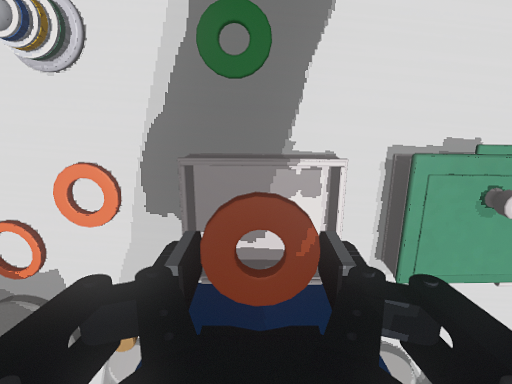

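In the wrist view the open box front runs from (180,159) to (347,160), with the held seal at (261,249). I'll check the box's centre line against my target.

```bash
python3 - <<'E'
from h import *
W=camera("wrist")
a=onz(W,(180,159),.036);b=onz(W,(347,160),.036)
print(a,b,np.linalg.norm(a-b),np.degrees(np.arctan2(b[1]-a[1],b[0]-a[0])))
m=(a+b)/2; d=(b-a)/np.linalg.norm(b-a); n=np.array([d[1],-d[0],0]); print("box centre",m+n*.05)
dtool((m+n*.043))
E
```

```text
[ 0.54338918 -0.1907266   0.036     ] [ 0.53505814 -0.06757436  0.036     ] 0.12343370816555077 93.87006652433992
box centre [ 0.58910965 -0.12577578  0.036     ]
t 18.77 pos [ 0.5686 -0.1296  0.0812] jaw yaw deg 94.17 tilt [-0.0002 -0.    ] w 0.0565 F [-0.3 -0.4 -0.5]
tool mm [-13.8   2.4  45.2]
```

The box width of 123.4 mm matches 124, and its centre is at (0.589, -0.126). I'll move over the target and lower into the box in two stages.

drive_tool(targets=[[[0,0,0],[-6,1,0],-1],[[0,0,0],[-6,1,0],-1],[[0,0,0],[0,0,25],-1],[[0,0,0],[0,0,25],-1],[[0,0,0],[0,0,25],-1],[[0,0,0],[0,0,15],-1],[[0,0,0],[0,0,0],-1],[[0,0,0],[0,0,0],-1]])

```text
time: 19.43
eef_pos: [0.5806, -0.1258, -0.0091]
eef_rot: [0.116, -3.138, -0.001]
ft_force: [0.1, -1.3, 1.2]
width: 0.0562
```

```bash
python3 - <<'E'
from h import *
dtool([.581,-.1263,-.035])
W=camera("wrist"); cv2.imwrite("pics/w26.png",W["color"][:,:,::-1])
D=camera("side");S=camera("scene")
a=cv2.resize(S["color"][130:240,230:330],None,fx=4,fy=4,interpolation=2);b=cv2.resize(D["color"][110:220,180:280],None,fx=4,fy=4,interpolation=2)
cv2.imwrite("pics/m26.png",np.hstack([a,b])[:,:,::-1])
dtool([.581,-.1263,-.035])
E
```

```text
t 19.43 pos [ 0.5806 -0.1258 -0.0091] jaw yaw deg 94.24 tilt [-0.0014  0.0003] w 0.0562 F [ 0.1 -1.3  1.2]
tool mm [-0.4 -0.6 25.9]
t 19.58 pos [ 0.582  -0.1261 -0.007 ] jaw yaw deg 94.25 tilt [ 0.0024 -0.0005] w 0.0566 F [0.8 1.3 0.8]
tool mm [ 1.1 -0.1 28. ]
```

View pics/m26.png

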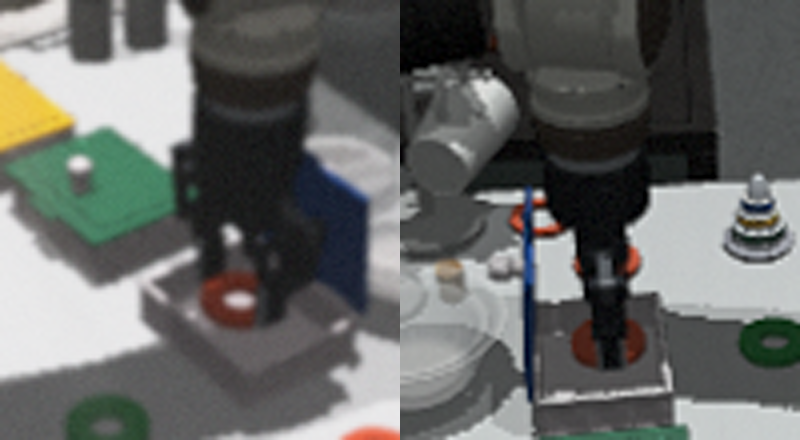

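View pics/w26.png

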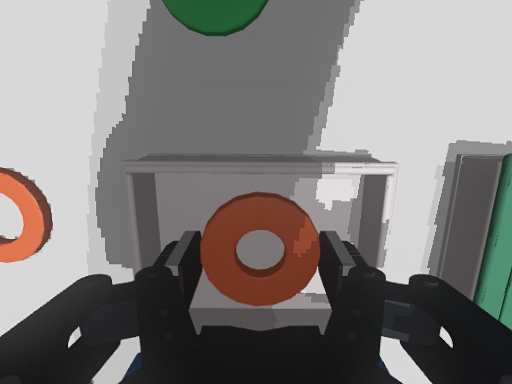

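The seal is inside the box walls at (261,249), clear on all sides. In the side view the gripper passes the lid with roughly 10 mm of gap. I'll shift 3 mm towards the front for margin and lower slowly.

drive_tool(targets=[[[0,0,0],[3,0,6],-1],[[0,0,0],[0,0,8],-1],[[0,0,0],[0,0,6],-1],[[0,0,0],[0,0,4],-1],[[0,0,0],[0,0,0],-1],[[0,0,0],[0,0,0],-1]])

```text
time: 20.08
eef_pos: [0.5775, -0.126, -0.0331]
eef_rot: [0.116, -3.139, -0.0]
ft_force: [0.9, -0.1, -1.1]
width: 0.0566
```

```bash
python3 - <<'E'
from h import *
dtool([.579,-.1263,-.035])
D=camera("side");S=camera("scene")
a=cv2.resize(S["color"][130:240,230:330],None,fx=4,fy=4,interpolation=2);b=cv2.resize(D["color"][110:220,180:280],None,fx=4,fy=4,interpolation=2)
cv2.imwrite("pics/m27.png",np.hstack([a,b])[:,:,::-1])
dtool([.579,-.1263,-.035])
E
```

```text
t 20.08 pos [ 0.5775 -0.126  -0.0331] jaw yaw deg 94.25 tilt [-0.0007  0.0002] w 0.0566 F [ 0.9 -0.1 -1.1]
tool mm [-1.4 -0.4  1.9]
t 20.18 pos [ 0.578  -0.126  -0.0325] jaw yaw deg 94.25 tilt [ 0.0002 -0.    ] w 0.0567 F [1.1 0.1 0.2]
tool mm [-1.  -0.3  2.5]
```

View pics/m27.png

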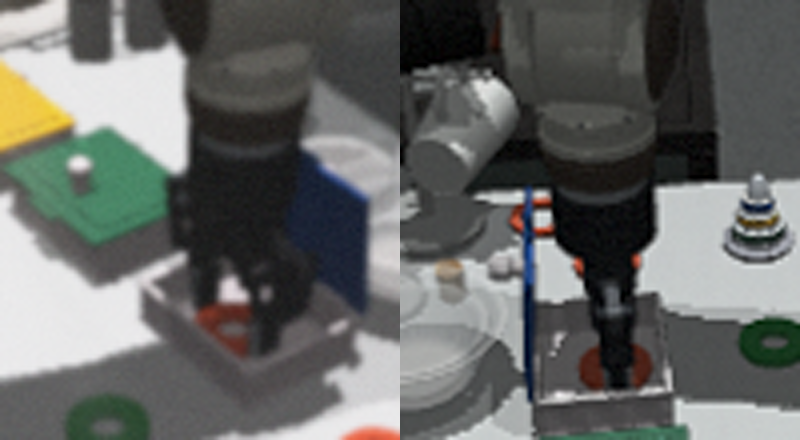

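The seal is about 3 mm above the box floor and everything is clear. I'll lower 2.5 mm, release with a partial opening and rise.

drive_tool(targets=[[[0,0,0],[0,0,2.5],-1],[[0,0,0],[0,0,0],-1],[[0,0,0],[0,0,0],-1],[[0,0,0],[0,0,0],0.6],[[0,0,0],[0,0,0],0.6],[[0,0,0],[0,0,0],0.6]])

```text
time: 20.68
eef_pos: [0.5779, -0.1261, -0.0351]
eef_rot: [-0.116, 3.139, -0.0]
ft_force: [0.2, -0.1, -0.0]
width: 0.0684
```

drive_tool(targets=[[[0,0,0],[0,0,-10],0.6],[[0,0,0],[0,0,-25],0.6],[[0,0,0],[0,0,-30],0.6],[[0,0,0],[0,0,-35],0.6],[[0,0,0],[0,0,-35],0.2],[[0,0,0],[0,0,-40],0.2],[[0,0,0],[0,0,0],0.2]])

```text
time: 21.27
eef_pos: [0.5804, -0.1266, 0.1493]
eef_rot: [-0.116, 3.128, -0.005]
ft_force: [0.3, 0.7, 1.2]
width: 0.0514
```

```bash
python3 - <<'E'
from h import *
dtool([.666,-.1200,.142])
W=camera("wrist"); cv2.imwrite("pics/w28.png",W["color"][:,:,::-1])
D=camera("side");S=camera("scene")
a=cv2.resize(S["color"][130:240,230:330],None,fx=4,fy=4,interpolation=2);b=cv2.resize(D["color"][110:220,180:280],None,fx=4,fy=4,interpolation=2)
cv2.imwrite("pics/m28.png",np.hstack([a,b])[:,:,::-1])
E
```

```text
t 21.27 pos [ 0.5804 -0.1266  0.1493] jaw yaw deg 94.25 tilt [ 0.0112 -0.0025] w 0.0514 F [0.3 0.7 1.2]
tool mm [-85.7   0.3   8.2]
```

View pics/m28.png

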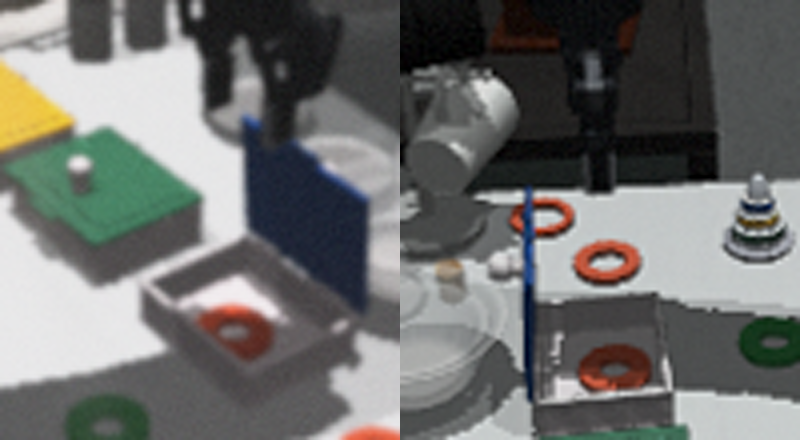

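View pics/w28.png

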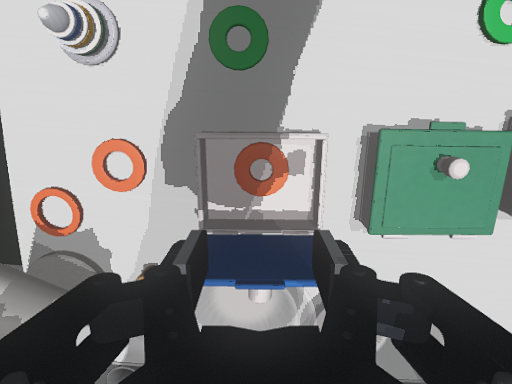

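The seal lies flat in the box at wrist (261,169). The lid is upright, with the knob behind it at (260,294). I'll go over the lid and back down to the knob along the same path.

drive_tool(targets=[[[0,0,0],[-28,0,0],0.2],[[0,0,0],[-28,0,0],0.2],[[0,0,0],[-30,0,0],0.2],[[0,0,0],[0,0,0],0.2],[[0,0,0],[0,0,0],0.2]])

```text
time: 21.83
eef_pos: [0.6635, -0.1192, 0.1361]
eef_rot: [0.117, -3.134, -0.002]
ft_force: [-1.0, 0.5, -0.1]
width: 0.0511
```

```bash
python3 - <<'E'
from h import *
dtool([.666,-.1205,.058])
W=camera("wrist"); cv2.imwrite("pics/w29.png",W["color"][:,:,::-1]);dtool([.666,-.1205,.058])
E
```

```text
t 21.83 pos [ 0.6635 -0.1192  0.1361] jaw yaw deg 94.29 tilt [-0.0052  0.0009] w 0.0511 F [-1.   0.5 -0.1]
tool mm [-2.8 -1.6 78.1]
t 21.88 pos [ 0.6629 -0.1194  0.1374] jaw yaw deg 94.27 tilt [-0.0039  0.0007] w 0.0513 F [ 0.1 -0.7  0. ]
tool mm [-3.3 -1.4 79.4]
```

View pics/w29.png

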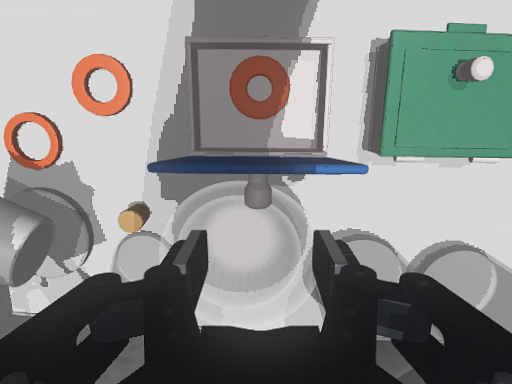

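The upright lid is edge-on at row 167 and the knob is at (258,195), on the finger centre line. I'll correct x by 3 mm, then descend.

drive_tool(targets=[[[0,0,0],[-3,-1.5,0],0.2],[[0,0,0],[0,0,15],0.2],[[0,0,0],[0,0,25],0.2],[[0,0,0],[0,0,25],0.2],[[0,0,0],[0,0,14],0.2],[[0,0,0],[0,0,0],0.2],[[0,0,0],[0,0,0],0.2]])

```text
time: 22.47
eef_pos: [0.6658, -0.1211, 0.0612]
eef_rot: [0.116, -3.139, -0.0]
ft_force: [0.1, 0.6, 0.0]
width: 0.0513
```

```bash
python3 - <<'E'
from h import *
dtool([.666,-.1205,.058])
W=camera("wrist"); cv2.imwrite("pics/w30.png",W["color"][:,:,::-1]);dtool([.666,-.1205,.058])
D=camera("side"); crop(D["color"],180,110,100,110,5,"d30")
E
```

```text
t 22.47 pos [ 0.6658 -0.1211  0.0612] jaw yaw deg 94.23 tilt [-0.0006  0.0001] w 0.0513 F [0.1 0.6 0. ]
tool mm [-0.3  0.6  3.2]
t 22.52 pos [ 0.6666 -0.1212  0.0624] jaw yaw deg 94.23 tilt [ 0.0014 -0.0002] w 0.0509 F [-0.8 -0.8  0.6]
tool mm [0.6 0.7 4.4]
```

View pics/w30.png

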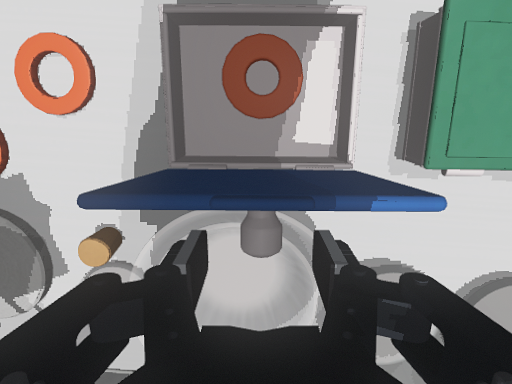

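View pics/d30.png

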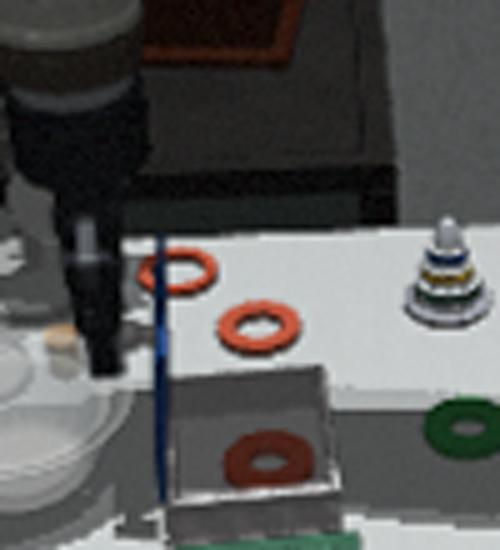

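The knob is between the fingers at (261,235), and the tips clear the lid. I'll go down 4 mm, then pinch.

drive_tool(targets=[[[0,0,0],[0,0.5,4],0.2],[[0,0,0],[0,0,0],0],[[0,0,0],[0,0,0],-1],[[0,0,0],[0,0,0],-1],[[0,0,0],[0,0,0],-1],[[0,0,0],[0,0,0],-1]], squeeze=30)

```text
time: 23.07
eef_pos: [0.6669, -0.1205, 0.0573]
eef_rot: [-0.117, 3.139, -0.0]
ft_force: [-0.6, -0.7, 2.6]
width: 0.0171
```

```bash
python3 - <<'E'
from h import *
dtool([.565,-.1275,.009])
t=np.linspace(1.61,0,14); f=74*np.cos(t)-24*np.sin(t); h=74*np.sin(t)+24*np.cos(t)
print(np.c_[np.diff(f),-np.diff(h)].round(1).tolist())
E
```

```text
t 23.07 pos [ 0.6669 -0.1205  0.0573] jaw yaw deg 94.25 tilt [ 0.0007 -0.0002] w 0.0171 F [-0.6 -0.7  2.6]
tool mm [102.2   0.6  48.2]
[[9.2, -2.8], [9.5, -1.6], [9.6, -0.4], [9.6, 0.8], [9.4, 2.0], [9.1, 3.1], [8.7, 4.2], [8.1, 5.2], [7.4, 6.2], [6.5, 7.1], [5.6, 7.8], [4.6, 8.5], [3.5, 9.0]]
```

Pinched at 17.1 mm. Now the arc in reverse.

drive_tool(targets=[[[0,0,0],[9.2,0,-2.8],-1],[[0,0,0],[9.5,0,-1.6],-1],[[0,0,0],[9.6,0,-0.4],-1],[[0,0,0],[9.6,0,0.8],-1],[[0,0,0],[9.4,0,2],-1],[[0,0,0],[9.1,0,3.1],-1],[[0,0,0],[0,0,0],-1]])

```text
time: 23.65
eef_pos: [0.6089, -0.1244, 0.0556]
eef_rot: [0.116, -3.139, -0.001]
ft_force: [0.3, 1.1, 0.3]
width: 0.0171
```

```bash
python3 - <<'E'
from h import *
dtool([.565,-.1275,.009])
E
```

```text
t 23.65 pos [ 0.6089 -0.1244  0.0556] jaw yaw deg 94.25 tilt [-0.0005  0.0006] w 0.0171 F [0.3 1.1 0.3]
tool mm [44.   0.1 46.7]
```

drive_tool(targets=[[[0,0,0],[8.7,0,4.2],-1],[[0,0,0],[8.1,0,5.2],-1],[[0,0,0],[7.4,0,6.2],-1],[[0,0,0],[6.5,0,7.1],-1],[[0,0,0],[5.6,0,7.5],-1],[[0,0,0],[4.6,0,8],-1],[[0,0,0],[0,0,0],-1]])

```text
time: 24.23
eef_pos: [0.5683, -0.1272, 0.0163]
eef_rot: [0.116, -3.137, -0.001]
ft_force: [-3.2, 4.0, 1.5]
width: 0.0171
```

```bash
python3 - <<'E'
from h import *
dtool([.565,-.1275,.009])
E
```

```text
t 24.23 pos [ 0.5683 -0.1272  0.0163] jaw yaw deg 94.25 tilt [-0.002   0.0008] w 0.0171 F [-3.2  4.   1.5]
tool mm [ 3.3 -0.   7.3]
```

drive_tool(targets=[[[0,0,0],[2,0,4],-1],[[0,0,0],[1,0,4],-1],[[0,0,0],[0,0,1],-1],[[0,0,0],[0,0,0],-1]])

```text
time: 24.57
eef_pos: [0.5661, -0.1274, 0.0093]
eef_rot: [0.117, -3.138, -0.001]
ft_force: [-7.4, 4.8, 8.3]
width: 0.0171
```

```bash
python3 - <<'E'
from h import *
dtool([.565,-.1275,.009])
D=camera("side");S=camera("scene")
a=cv2.resize(S["color"][150:240,240:340],None,fx=4,fy=4,interpolation=2);b=cv2.resize(D["color"][140:230,190:290],None,fx=4,fy=4,interpolation=2)
cv2.imwrite("pics/m31.png",np.hstack([a,b])[:,:,::-1])
E
```

```text
t 24.57 pos [ 0.5661 -0.1274  0.0093] jaw yaw deg 94.26 tilt [-0.001   0.0007] w 0.0171 F [-7.4  4.8  8.3]
tool mm [1.1 0.  0.3]
```

View pics/m31.png

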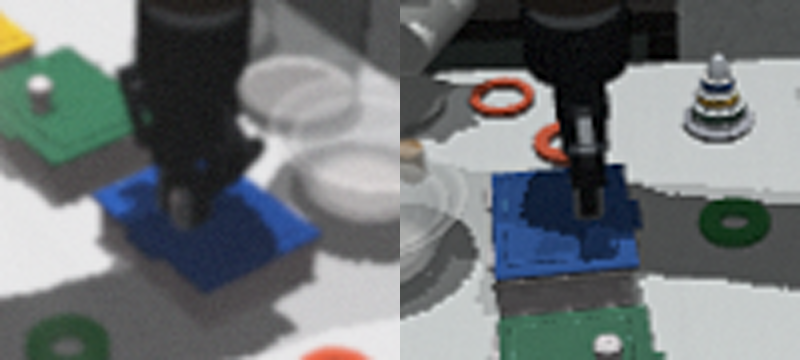

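The lid looks shut, with an 8 N reaction. I'll press 1.5 mm more to seat it, then release and rise a little.

drive_tool(targets=[[[0,0,0],[0,0,1],-1],[[0,0,0],[0,0,0.5],-1],[[0,0,0],[0,0,0],-1]])

```text
time: 24.92
eef_pos: [0.5662, -0.1275, 0.0091]
eef_rot: [0.117, -3.139, -0.001]
ft_force: [-12.3, 5.6, 18.8]
width: 0.0172
```

drive_tool(targets=[[[0,0,0],[0,0,0],0],[[0,0,0],[0,0,0],0],[[0,0,0],[0,0,0],0],[[0,0,0],[0,0,-10],0],[[0,0,0],[0,0,-25],0.5],[[0,0,0],[0,0,-30],0.5],[[0,0,0],[-15,0,-20],0.5],[[0,0,0],[0,0,0],0.5]])

```text
time: 25.58
eef_pos: [0.5851, -0.1273, 0.0976]
eef_rot: [-0.116, 3.132, -0.003]
ft_force: [1.5, -0.3, 0.2]
width: 0.064
```

```bash
python3 - <<'E'
from h import *
dtool([.565,-.1275,.009])
W=camera("wrist"); cv2.imwrite("pics/w32.png",W["color"][:,:,::-1])
D=camera("side");S=camera("scene")
a=cv2.resize(S["color"][150:240,240:340],None,fx=4,fy=4,interpolation=2);b=cv2.resize(D["color"][140:230,190:290],None,fx=4,fy=4,interpolation=2)
cv2.imwrite("pics/m32.png",np.hstack([a,b])[:,:,::-1])
E
```

```text
t 25.58 pos [ 0.5851 -0.1273  0.0976] jaw yaw deg 94.25 tilt [ 0.0077 -0.0017] w 0.064 F [ 1.5 -0.3  0.2]
tool mm [20.7  1.5 88.4]
```

View pics/m32.png

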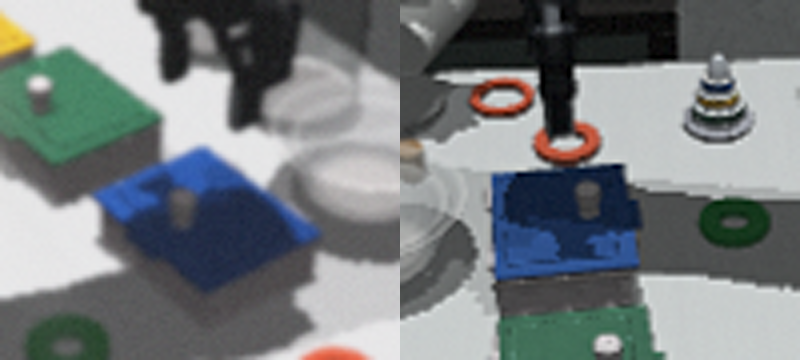

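View pics/w32.png

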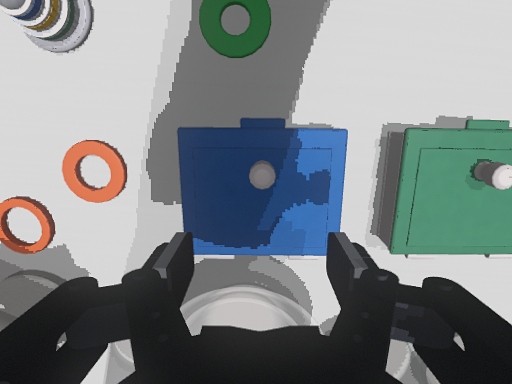

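The blue lid lies flush with its knob at (262,175). I'll check numerically against the first pictures that it is fully shut and nothing else moved, after moving the arm aside.

drive_tool(targets=[[[0,0,0],[20,30,-15],0.5],[[0,0,0],[25,35,-10],0.5],[[0,0,0],[25,35,0],0.5],[[0,0,0],[25,35,0],0.5],[[0,0,0],[25,35,0],0.5],[[0,0,0],[20,35,0],0.5],[[0,0,0],[20,35,0],0.5],[[0,0,0],[0,35,0],0.5]])

```text
time: 26.4
eef_pos: [0.402, 0.1311, 0.1159]
eef_rot: [0.116, -3.138, 0.001]
ft_force: [0.9, -1.4, -0.3]
width: 0.0642
```

drive_tool(targets=[[[0,0,0],[0,35,0],0.5],[[0,0,0],[0,35,0],0.5],[[0,0,0],[0,35,0],0.5],[[0,0,0],[0,0,0],0.5],[[0,0,0],[0,0,0],0.5]])

```text
time: 26.82
eef_pos: [0.3968, 0.2362, 0.115]
eef_rot: [0.121, -3.137, 0.002]
ft_force: [0.1, -0.8, -0.5]
width: 0.0638
```

```bash
python3 - <<'E'
from h import *
dtool(None)
out=[]
for n in ("scene","side"):
    c=camera(n)["color"]; p=cv2.imread(f"pics/{n}0.png")[:,:,::-1]
    cv2.imwrite(f"pics/{n}_end.png",c[:,:,::-1])
    for nm,img in (("before",p),("after",c)):
        for col in ("blue","green","yellow","red"):
            print(n,nm,col,[(b[0].round(1).tolist(),int(b[1][4]),b[1][:4].tolist()) for b in blobs(mask(img,col)) if b[1][4]>35 and 130<b[0][1]<300 and b[0][0]<380])
S=cv2.imread("pics/scene_end.png")[130:320,170:390]; D=cv2.imread("pics/side_end.png")[140:320,150:350]
cv2.imwrite("pics/end.png",np.hstack([cv2.resize(S,(400,345)),cv2.resize(D,(383,345))]))
E
```

```text
t 26.82 pos [0.3968 0.2362 0.115 ] jaw yaw deg 94.43 tilt [-0.0023 -0.0015] w 0.0638 F [ 0.1 -0.8 -0.5]
scene before blue [([291.0, 204.7], 1040, [264, 187, 56, 36])]
scene before green [([258.8, 176.8], 532, [242, 163, 37, 28]), ([200.2, 192.4], 128, [192, 187, 17, 12]), ([191.5, 212.0], 154, [183, 206, 18, 13]), ([205.7, 231.6], 187, [196, 225, 20, 14]), ([256.5, 236.2], 192, [247, 229, 20, 15])]
scene before yellow [([225.3, 157.8], 595, [205, 145, 43, 26])]
scene before red [([226.6, 209.6], 141, [218, 204, 18, 12]), ([324.2, 244.9], 170, [314, 237, 21, 16]), ([361.1, 253.7], 140, [351, 245, 22, 18])]
scene after blue [([290.9, 204.7], 1038, [264, 187, 56, 36])]
scene after green [([259.2, 177.1], 523, [243, 163, 36, 28]), ([199.9, 192.2], 134, [192, 187, 17, 12]), ([191.5, 212.0], 155, [183, 206, 18, 13]), ([205.8, 231.6], 187, [196, 225, 20, 14]), ([256.5, 236.2], 193, [247, 229, 20, 15])]
scene after yellow [([225.4, 157.8], 586, [205, 145, 43, 26])]
scene after red [([324.2, 244.9], 166, [314, 237, 21, 16]), ([361.3, 253.8], 141, [351, 245, 22, 18])]
side before blue [([229.8
[... 311 characters left out ...]
6, [223, 255, 48, 47])]
side before red [([215.4, 163.8], 41, [208, 160, 15, 8]), ([231.4, 175.0], 76, [224, 170, 16, 10]), ([350.8, 176.4], 53, [342, 175, 18, 4]), ([372.1, 175.5], 54, [364, 174, 17, 4]), ([282.5, 224.4], 160, [273, 218, 20, 13])]
side after blue [([229.8, 195.4], 860, [213, 181, 37, 29])]
side after green [([273.0, 195.0], 138, [265, 190, 17, 11]), ([233.9, 235.0], 1226, [215, 217, 41, 37]), ([298.8, 254.6], 236, [289, 247, 21, 17])]
side after yellow [([245.2, 278.7], 1883, [223, 255, 48, 47])]
side after red [([215.5, 163.8], 44, [208, 160, 15, 8]), ([231.4, 175.0], 81, [224, 170, 16, 10]), ([352.4, 176.4], 45, [345, 175, 16, 4]), ([371.8, 175.7], 53, [362, 174, 19, 4])]
```

View pics/end.png

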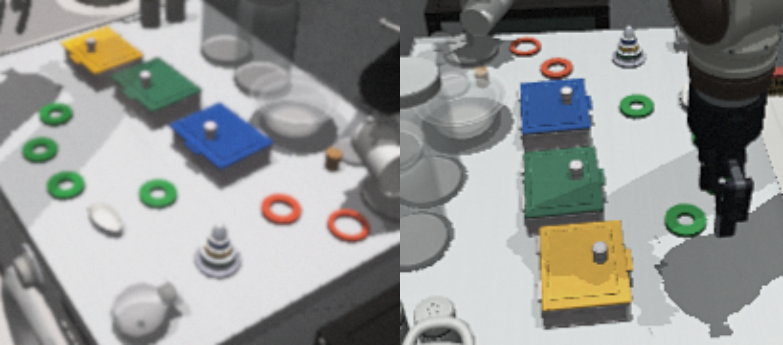

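The blue lid matches its initial shut picture in both views, down to the same bounding boxes. Everything else is unmoved and the robot touches nothing, so I'm handing in.

```bash
python3 -c "
from rig import *
print(finish_job())"
```

```text
the job is handed in; nothing more can be done
None
```

The front seal is sized and shut flat inside the blue box, and the job was handed in at about 27 s of the 72 s allowed.

- **Sizing:** I slid the seal down the cone, and it stopped on the blue step. Its measured height was 57.6 mm, against 59 mm for its top face at the blue stop. The other two stops would have been 13 and 26 mm lower.
- **Boxing:** I opened the blue lid by its knob to upright and laid the seal flat on the box floor. I then swung the lid back and pressed it shut with about 19 N.

**Last checks:**
- The blue lid shows the same outline in both outside views as in the first pictures, so it is fully shut.
- In the scene view, the two back seals, the green rings and the other two boxes match the first pictures to within about half a pixel. I judged the bottle and spoon rest by eye in the final pictures only. They look undisturbed.

**What failed or disagreed:**
- The first grasp closed on air above the seal. All three cameras put the fingertips about 40 mm farther back than the reported tool position, so I used the camera heights from then on.
- The scene and side cameras differed by 3–5 mm in y. I used the wrist camera for the fine alignment.

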